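# Hang up the wiped cloakroom tags and start their disinfection time

## Robot

A 7-joint arm with a two-finger parallel gripper is mounted at the origin on the work surface. World frame = base frame: x ahead of the robot, y to its left, z up, the work surface at z = 0. Lengths are in m, angles in rad, forces in N, time in s.
With the tool pointing down it reaches from about 0.425 to 0.925 m from the base axis. Payload 6.8 kg.
Tool frame: the origin (TCP) lies on the mounting face of the last link; the fingertips stand 173 mm ahead of it and the grasp point (between the pads) lies 155 mm ahead of it; z points along the fingers, y is the line along which they close (so a half turn about z gives the same grasp; the last joint's range is limited). The gripper opens to 85 mm and grips with 20 to 120 N. Pads are 22 mm wide; open, the fingers measure 114 mm over their backs; the gripper's body (76 mm by 85 mm) begins 54 mm behind the grasp point. The pads swing forward as they close: fully open they stand 13 mm farther back than shut.
Start: joints at [-1.235, 0.477, 0.022, 1.555, -0.011, 1.109, -0.083], TCP at [0.29, 0.61, 0.405] pointing down, gripper open.
Joint ranges: [-2.96, 2.96], [-0.34, 2.1], [-1.41, 1.46], [0.24, 2.44], [-1.37, 4.51], [0.17, 1.92], [-2.96, 2.96]. Speed limits (rad/s): [2.39, 2.39, 3.14, 3.14, 3.14, 3.14, 3.14].

## Interface

Orientations are given as a rotation vector (axis times angle).
In Python, from bench import r gives the robot as it stands.
- The arm moves only by the tool arm_command, never from a script. Its argument "plan" is a list of rows, each an object of numbers: "claw": the closure, from 0 (fully open) to 1 (shut); "tx", "ty", "tz": the shift along the tool's x, y, z in m; "ax", "ay", "az": the turn, a rotation vector about the tool's x, y, z in degrees. A call has exactly 10 rows; each row shifts and turns the commanded pose from where the row before left it, along the tool's axes as they then stand; what a row does not reach is not made up. A row lasts 1/12 s, in which the tool goes at most 41.7 mm and 7.16 degrees, less where a joint would pass 70% of its speed; a pose out of reach is approached as far as the arm can. A call is refused whole if a number of a shift passes 0.0417 or a number of a turn 7.16, either way. A call with a gripper value outside its range is refused whole. The fingers move at their own pace and stop on an object; "squeeze" is the grip in N (left out, the last holds). Time passes only in rows, so rows that do not move let the fingers close, or fill a call up. It gives the time, the measured TCP pose, the force, the opening and the grip force at its end, in the units of the state.
- r.get_obs(): the state, without advancing time (a new reading comes with each control period).
- r.grab_frame(name): name is "side" or "top"; returns the picture (480x640x3 uint8, red, green, blue); there is no depth.
- r.camera_model(name): a dict with "fx", "fy", "cx", "cy" (pixels), "k1" (the pictures are not rectified: a ray, as slopes to the right and down, at radius r is drawn at 1 + k1 r^2 times it, then the intrinsics apply), "position" and "orientation" of the camera in the world. Camera axes: x right, y up, looking along -z (the intrinsics and any distortion apply to the point x, -y, -z); pixel columns grow to the right and rows downward; lengths in m; the calibration is good to about 2 mm. A picture is of the moment at which its call begins. camera_model takes no time and is no camera call.
- r.hand_in(): hands the job in; it is judged then, once.
Trained networks look in the newest picture that a camera, given by its name, has taken for a name from the list of things; names that differ only in an ending like _2 or _b are one class to them, and where a whole thing is asked for, a point or a joint stands for the part that bears it (a point fixed in the world has none). Each returns a list of dicts, best first, with "confidence" (0 to 1); they miss things now and then, are a little off and sometimes report something else, mostly with a low value. They report only what shows in the picture. A call takes as long as a camera call. They do not tell look-alikes from the thing itself.
- r.boxes_of(target, camera): "location" ([x, y, z] in m, in the coordinates of the camera as it stood for that picture, good to about 4 mm: the middle of the surface that is visible of it).
- r.tip_of(target, camera): "location" ([x, y, z] in m, in the coordinates of the camera as it stood for that picture, good to about 4 mm: a listed point, or the origin of a listed thing).
The state is a dict: "clock": time; "joints": joint angles; "qvel": joint speeds; "tau": joint torques, N m; "tcp_pos": TCP position; "orientation": TCP orientation; "contact_force": force on the tool from outside, world axes, zero at the start; "moment": the same for the moment, N m; "grip_width": finger opening in m; "gripper_force": force on a finger pad.
Only numpy, scipy, OpenCV 4.12 (cv2) and the standard library are available. Lean on these libraries where they do the work, as an engineer would, in place of code of your own. Each camera call takes 0.05 s, during which the arm holds its last target. There are 200 camera calls.

## Task

The cloakroom tags on the mat have just been wiped with disinfectant: hang every one of them by its eye on the tag board, one to a peg, fully back against the board. Once all are hanging, set the countertop timer to 30 minutes, pressing it down as you turn the dial so that the timer itself neither slides nor spins on the desk. Also shut the lid of the wipes dispenser, at any time, and leave the other things on the desk where they are.

Things in the scene. Friction and masses are not known exactly. Their poses are not given: they have to be found in the camera images.
- tagA_mid (a point): Cloakroom tag (3 to 5 of the five are there; absent ones read None): white plastic plate 90 long x 36 wide x 8 mm thick, 22 to 36 g, lying flat on a black rubber mat 2 mm thick. This point is its centre, half-way through its thickness. Own x runs along its length to the eye end; z is normal to its flat faces (both alike).
- tagA_eye (a point): Centre of this tag's round 20 mm eye (through hole), 27 mm from the tag's centre along its own +x, half-way through the thickness. The other end of the tag is rounded.
- tagB_mid (a point): Cloakroom tag (3 to 5 of the five are there; absent ones read None): white plastic plate 90 long x 36 wide x 8 mm thick, 22 to 36 g, lying flat on a black rubber mat 2 mm thick. This point is its centre, half-way through its thickness. Own x runs along its length to the eye end; z is normal to its flat faces (both alike).
- tagB_eye (a point): Centre of this tag's round 20 mm eye (through hole), 27 mm from the tag's centre along its own +x, half-way through the thickness. The other end of the tag is rounded.
- tagC_mid (a point): Cloakroom tag (3 to 5 of the five are there; absent ones read None): white plastic plate 90 long x 36 wide x 8 mm thick, 22 to 36 g, lying flat on a black rubber mat 2 mm thick. This point is its centre, half-way through its thickness. Own x runs along its length to the eye end; z is normal to its flat faces (both alike).
- tagC_eye (a point): Centre of this tag's round 20 mm eye (through hole), 27 mm from the tag's centre along its own +x, half-way through the thickness. The other end of the tag is rounded.
- tagD_mid (a point): Cloakroom tag (3 to 5 of the five are there; absent ones read None): white plastic plate 90 long x 36 wide x 8 mm thick, 22 to 36 g, lying flat on a black rubber mat 2 mm thick. This point is its centre, half-way through its thickness. Own x runs along its length to the eye end; z is normal to its flat faces (both alike).
- tagD_eye (a point): Centre of this tag's round 20 mm eye (through hole), 27 mm from the tag's centre along its own +x, half-way through the thickness. The other end of the tag is rounded.
- tagE_mid (a point): Cloakroom tag (3 to 5 of the five are there; absent ones read None): white plastic plate 90 long x 36 wide x 8 mm thick, 22 to 36 g, lying flat on a black rubber mat 2 mm thick. This point is its centre, half-way through its thickness. Own x runs along its length to the eye end; z is normal to its flat faces (both alike).
- tagE_eye (a point): Centre of this tag's round 20 mm eye (through hole), 27 mm from the tag's centre along its own +x, half-way through the thickness. The other end of the tag is rounded.
- peg1 (a point): Peg 1 of the tag board (1 is leftmost seen from the robot, the next 64 mm apart): steel pin 8 mm diameter, rising at 55 degrees from level out of the front, along (-0.574, 0, 0.819) in the board's frame. This point is on the pin's axis 4 mm off the face, 118 mm above the desk, where the eye of a hanging tag comes to lie; the pin's round end is 34 mm further out along the pin.
- peg2 (a point): Peg 2 of the tag board (1 is leftmost seen from the robot, the next 64 mm apart): steel pin 8 mm diameter, rising at 55 degrees from level out of the front, along (-0.574, 0, 0.819) in the board's frame. This point is on the pin's axis 4 mm off the face, 118 mm above the desk, where the eye of a hanging tag comes to lie; the pin's round end is 34 mm further out along the pin.
- peg3 (a point): Peg 3 of the tag board (1 is leftmost seen from the robot, the next 64 mm apart): steel pin 8 mm diameter, rising at 55 degrees from level out of the front, along (-0.574, 0, 0.819) in the board's frame. This point is on the pin's axis 4 mm off the face, 118 mm above the desk, where the eye of a hanging tag comes to lie; the pin's round end is 34 mm further out along the pin.
- peg4 (a point): Peg 4 of the tag board (1 is leftmost seen from the robot, the next 64 mm apart): steel pin 8 mm diameter, rising at 55 degrees from level out of the front, along (-0.574, 0, 0.819) in the board's frame. This point is on the pin's axis 4 mm off the face, 118 mm above the desk, where the eye of a hanging tag comes to lie; the pin's round end is 34 mm further out along the pin.
- peg5 (a point): Peg 5 of the tag board (1 is leftmost seen from the robot, the next 64 mm apart): steel pin 8 mm diameter, rising at 55 degrees from level out of the front, along (-0.574, 0, 0.819) in the board's frame. This point is on the pin's axis 4 mm off the face, 118 mm above the desk, where the eye of a hanging tag comes to lie; the pin's round end is 34 mm further out along the pin.
- board: Wooden tag board, fixed: panel 310 wide x 165 x 12 mm, its front faces the robot (own -x) and leans back 30 degrees from upright, on a foot 15 mm high; top edge 158 mm high. Origin: on the desk, at the middle of the front edge of the panel's foot; the peg points lie 55 mm behind it (own +x). A hung tag lies back against the panel by its own weight.
- timer: Free-standing timer, not fixed: white drum 100 mm diameter, 40 mm high, 0.24 to 0.37 kg, on four rubber feet 40 mm from its axis. Origin: on the axis, at the desk. Scale on top: long double mark for 0 towards its own +x (away from the robot), then a mark every 5 minutes clockwise (long ones at 15, 30, 45). Unless pressed down (7 N or more; 10 to 15 N is good) it spins on its feet when the dial is turned.
- timer_front (a point): Point on the timer's drum, 50 mm from its axis towards its own -x (opposite the 0 mark), 20 mm above the desk; it shows whether the timer slides or spins.
- dial (a joint): Timer's dial, rad, turned clockwise seen from above from 0 (at the double mark) up to 6.1; 60 minutes to the full turn (0.1047 rad a minute), so 30 minutes = 3.142. It is stiff (0.18 N m) and stays where it is left (its running down is too slow to matter).
- dial_grip (a point): Centre of the dial's finger bar, on the dial's axis, 60 mm above the desk. Bar: 50 long x 13 wide x 22 mm tall (top 70 mm above the desk), on a round skirt of 56 mm diameter whose upper face, 11 mm below this point, can be pressed on. Own x runs along the bar to its pointer end (black line) and turns with the dial.
- lid (a joint): Lid of the wipes dispenser, rad: 0 shut, about 1.8 standing open leaning back. It falls shut by its own weight once swung below about 1.1.
- lid_hinge (a point): Middle of the lid's hinge line, 76 mm above the desk, along the rear upper edge of the wipes dispenser: a fixed white box 100 deep x 140 wide x 75 mm tall which reaches 100 mm from here along own -x, towards the robot. Own y runs along the hinge. The lid is a plate 100 (from the hinge to its free edge) x 138 x 7 mm, 60 g.
- pencup: Bystander: black pen cup with pens, 76 mm diameter, 95 mm tall (pens to 175 mm). Origin under its centre.
- stapler: Bystander: stapler, 150 x 35 x 50 mm. Origin under its centre.
Things that resemble listed ones, but are neither listed nor needed, are in the scene too. Leave any orange or yellow look-alike of the part that bears tagD_mid alone.

How it is judged:
On the way, in this order (a step that is already met when the one before it is completed fails the run):
1. every tag hangs on a peg of its own ((distance between tagA_eye and peg1 below 0.013 m or distance between tagA_eye and peg2 below 0.013 m or distance between tagA_eye and peg3 below 0.013 m or distance between tagA_eye and peg4 below 0.013 m or distance between tagA_eye and peg5 below 0.013 m) and (distance between tagB_eye and peg1 below 0.013 m or distance between tagB_eye and peg2 below 0.013 m or distance between tagB_eye and peg3 below 0.013 m or distance between tagB_eye and peg4 below 0.013 m or distance between tagB_eye and peg5 below 0.013 m) and (distance between tagC_eye and peg1 below 0.013 m or distance between tagC_eye and peg2 below 0.013 m or distance between tagC_eye and peg3 below 0.013 m or distance between tagC_eye and peg4 below 0.013 m or distance between tagC_eye and peg5 below 0.013 m) and (distance between tagD_eye and peg1 below 0.013 m or distance between tagD_eye and peg2 below 0.013 m or distance between tagD_eye and peg3 below 0.013 m or distance between tagD_eye and peg4 below 0.013 m or distance between tagD_eye and peg5 below 0.013 m) and (distance between tagE_eye and peg1 below 0.013 m or distance between tagE_eye and peg2 below 0.013 m or distance between tagE_eye and peg3 below 0.013 m or distance between tagE_eye and peg4 below 0.013 m or distance between tagE_eye and peg5 below 0.013 m) and distance between tagA_eye and tagB_eye above 0.04 m and distance between each of tagA_eye, tagB_eye and tagC_eye above 0.04 m and distance between each of tagA_eye, tagB_eye, tagC_eye and tagD_eye above 0.04 m and distance between each of tagA_eye, tagB_eye, tagC_eye, tagD_eye and tagE_eye above 0.04 m), for 0.3 s.
2. the timer is set to 30 minutes (value of joint dial between 3.011 and 3.272 rad), for 0.2 s.
At the end, for the whole second after the job is handed in: every tag's eye centre within 13 mm of a peg point, one tag to a peg (eyes over 40 mm apart), the timer at rest; the dial at 30 minutes within 1.25 minutes (0.13 rad); the timer upright; the lid shut (below 0.06 rad) (all of step 1 and all of step 2 and value of joint lid below 0.06 rad and angle between timer's own z axis and vertical below 0.1 rad and linear speed of timer below 0.03 m/s); the robot touches nothing.
It fails at once if the timer slides or spins: its axis or its front point more than 25 mm from where it was (distance of any of timer_front, timer from where it was at the start of the episode above 0.025 m).
It fails at once if a bystander (pen cup, stapler) moved by more than 30 mm or tipped (distance of any of pencup, stapler from where it was at the start of the episode above 0.03 m or angle between any of pencup, stapler's own z axis and vertical above 0.5 rad).
Of tagA, tagB, tagC, tagD, tagE only 3 to 5 are there at a start; the rules pass over those that are not, and their reading is None.
At some moment in a run one of tagA, tagB, tagC, tagD, tagE may be knocked a few centimetres aside while the robot is not near it.
Once in a run the grip may slacken for a moment while it holds something.
It also fails if it takes over 210 s, if anything falls off the work surface, if the arm or the gripper's body presses on something with over 40 N, if the wrist force passes 120 N, or if a joint passes its speed limit or range.

## Working session

There is one attempt and no reset: what is moved stays moved. The work goes in short steps, Python scripts to look and compute and a tool call to move; the robot and the scene stay as the last step left them, time stands still between calls to the robot, and variables do not carry over. Pictures are saved under pics/ and viewed, at most 14 in all, crops included, and the job is handed in when it is done.

Besides the shell and the picture viewer there is one more tool, called after "Request:" by a JSON object that holds its "api" and its "payload", one argument or row to a line. arm_command: Moves the arm, as the interface text tells. Its arguments: {"type":"object","properties":{"plan":{"type":"array","items":{"type":"object","properties":{"claw":{"type":"number"},"tx":{"type":"number"},"ty":{"type":"number"},"tz":{"type":"number"},"ax":{"type":"number"},"ay":{"type":"number"},"az":{"type":"number"}}}},"squeeze":{"type":"number"}},"required":["plan"]}

```bash
ls; mkdir -p pics; cat > h.py <<'E'
import numpy as np,cv2
from scipy.spatial.transform import Rotation as R
from bench import r
def Rm(o):
    o=np.array(o,float)
    return o if o.shape==(3,3) else (R.from_rotvec(o).as_matrix() if o.size==3 else R.from_quat(o).as_matrix())
def w(cam,p):
    m=r.camera_model(cam); return Rm(m["orientation"])@np.array(p)+np.array(m["position"])
def pix(cam,P):
    m=r.camera_model(cam); c=Rm(m["orientation"]).T@(np.array(P)-m["position"])
    s=np.array([c[0],-c[1]])/-c[2]; s=s*(1+m["k1"]*(s@s)); return np.array([m["fx"]*s[0]+m["cx"],m["fy"]*s[1]+m["cy"]])
def ray(cam,uv,z):
    m=r.camera_model(cam); d=np.array([(uv[0]-m["cx"])/m["fx"],(uv[1]-m["cy"])/m["fy"]]); s=d.copy()
    for _ in range(20): s=d/(1+m["k1"]*(s@s))
    v=Rm(m["orientation"])@np.array([s[0],-s[1],-1]); p=np.array(m["position"]); return p+v*(z-p[2])/v[2]
def snap(cam,name):
    f=r.grab_frame(cam); cv2.imwrite(f"pics/{name}.png",f[:,:,::-1]); return f
E
python3 - <<'E'
from h import *
np.set_printoptions(precision=4,suppress=True)
for c in("top","side"): snap(c,c+"0"); print(r.camera_model(c))
for c in("top","side"):
  for n in("tagA_mid","tagA_eye","peg1","board","timer","timer_front","dial_grip","lid_hinge","pencup","stapler"):
    for d in r.tip_of(n,c): p=w(c,d["location"]); print(c,n,round(d["confidence"],2),p,pix(c,p).round())
print(r.get_obs())
E
```

```text
pics
{'fx': 619.1862136145063, 'fy': 619.1862136145063, 'cx': 326.5329149495691, 'cy': 234.20283426518216, 'k1': 0.027938225011114582, 'position': array([ 0.193 , -0.1783,  1.7349]), 'orientation': array([ 0.1487, -0.14  , -1.5423])}
{'fx': 448.5559128509112, 'fy': 448.5559128509112, 'cx': 315.7304817764243, 'cy': 246.23763262755077, 'k1': -0.021851124883660488, 'position': array([ 0.025 , -1.0119,  0.7686]), 'orientation': array([ 0.921 , -0.2389, -0.4892])}
top tagA_mid 0.8 [0.4411 0.1187 0.0055] [225. 258.]
top tagA_eye 0.92 [0.4669 0.117  0.0084] [226. 249.]
top peg1 0.95 [ 0.6613 -0.0502  0.1165] [285. 173.]
top peg1 0.93 [0.6451 0.0792 0.1197] [237. 177.]
top peg1 0.89 [ 0.6701 -0.107   0.1211] [306. 170.]
top peg1 0.77 [0.6507 0.0165 0.1172] [261. 176.]
top peg1 0.58 [0.6371 0.1461 0.1163] [212. 180.]
top peg1 0.45 [ 0.4767 -0.157   0.0062] [323. 248.]
top board 0.84 [0.6027 0.0151 0.002 ] [265. 203.]
top board 0.74 [0.4712 0.024  0.006 ] [259. 248.]
top timer 0.79 [ 0.5764 -0.3398 -0.0011] [388. 215.]
top timer_front 0.72 [ 0.5322 -0.354   0.0235] [394. 229.]
top lid_hinge 0.
[... 1028 characters left out ...]
19] [378. 272.]
side lid_hinge 0.89 [0.5671 0.3057 0.0739] [262. 169.]
side stapler 0.91 [ 0.5192 -0.5289  0.0011] [403. 349.]
side stapler 0.26 [0.468  0.0155 0.0071] [274. 234.]
{'clock': 1.1, 'joints': array([-1.2351,  0.477 ,  0.0224,  1.5554, -0.0115,  1.1093, -0.0831]), 'qvel': array([-0.0012,  0.0002,  0.0013,  0.0009,  0.001 ,  0.0017, -0.0005]), 'tau': array([ -0.0007, -59.6341,   1.6067, -28.1554,   0.0125,   0.0016,
        -0.    ]), 'tcp_pos': array([0.2898, 0.6096, 0.4047]), 'orientation': array([-0.6914, -3.0646, -0.    ]), 'contact_force': array([-0.5431, -0.7149,  0.1683]), 'moment': array([-0.0347, -0.0054, -0.0551]), 'gripper_force': 0.0, 'grip_width': 0.08517969663083087}
```

```bash
sleep 1; ls pics
```

```text
side0.png
top0.png
```

View pictures.

View pics/top0.png

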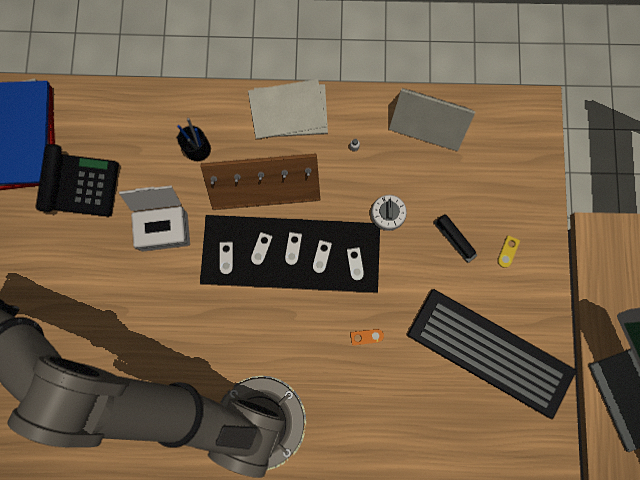

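```bash
python3 - <<'E'
from h import *
np.set_printoptions(precision=4,suppress=True)
for c in("top","side"):
  for t in "ABCDE":
   for n in("_mid","_eye"):
    for d in r.tip_of("tag"+t+n,c):
     if d["confidence"]>.35: p=w(c,d["location"]); print(c,t+n,round(d["confidence"],2),p,pix(c,p).round())
f=cv2.imread("pics/top0.png"); cv2.imwrite("pics/c1.png",cv2.resize(f[180:300,190:400],None,fx=3.8,fy=3.8,interpolation=cv2.INTER_CUBIC))
E
```

```text
top A_mid 0.8 [0.4411 0.1187 0.0055] [225. 258.]
top A_eye 0.92 [0.4669 0.117  0.0084] [226. 249.]
top B_mid 0.69 [ 0.4734 -0.0713  0.0041] [293. 248.]
top B_eye 0.68 [ 0.5015 -0.0708  0.0058] [293. 238.]
top C_mid 0.92 [ 0.4526 -0.1483  0.0036] [320. 256.]
top C_mid 0.66 [ 0.5786 -0.339  -0.0015] [388. 214.]
top C_eye 0.72 [ 0.4763 -0.1569  0.0067] [323. 248.]
top D_mid 0.72 [ 0.4808 -0.6748  0.0043] [507. 251.]
top D_mid 0.65 [0.6453 0.0791 0.1191] [237. 177.]
top D_mid 0.57 [ 0.2332 -0.284   0.0063] [367. 336.]
top D_mid 0.55 [ 0.4328 -0.2434  0.0033] [354. 264.]
top D_mid 0.46 [ 0.498  -0.0713  0.0096] [293. 239.]
top D_eye 0.92 [ 0.4584 -0.2457  0.0085] [355. 255.]
top D_eye 0.89 [ 0.5018 -0.6863  0.0027] [511. 243.]
top D_eye 0.68 [ 0.2283 -0.2586  0.0093] [358. 338.]
top E_mid 0.69 [0.4724 0.0209 0.0067] [261. 248.]
top E_eye 0.79 [0.497  0.0117 0.0096] [264. 239.]
top E_eye 0.74 [ 0.4987 -0.0724  0.0072] [294. 239.]
side A_mid 0.75 [0.4412 0.1146 0.0092] [253. 220.]
side A_eye 0.8 [0.4668 0.1145 0.0073] [260. 218.]
side B_mid 0.6 [ 0.4706 -0.072   0.0104] [288. 247.]
side B_eye 0.82 [ 0.5001 -0.0717  0.0051] [297. 246.]
side C_mid 0.76 [ 0.4517 -0.1526  0.0062] [296. 266.]
side C_eye 0.64 [ 0.4779 -0.1555  0.0085] [305. 262.]
side D_mid 0.9 [ 0.2391 -0.2827  0.0088] [241. 324.]
side D_mid 0.82 [ 0.4362 -0.249   0.005 ] [308. 288.]
side D_mid 0.81 [ 0.4851 -0.6774  0.0024] [437. 406.]
side D_eye 0.7 [ 0.5032 -0.6885  0.005 ] [449. 405.]
side D_eye 0.63 [ 0.2335 -0.259   0.0047] [236. 319.]
side D_eye 0.59 [ 0.46   -0.2412  0.0033] [315. 284.]
side E_mid 0.67 [0.4681 0.0159 0.0082] [274. 233.]
side E_mid 0.58 [ 0.5847 -0.343   0.0001] [377. 291.]
side E_eye 0.75 [0.4965 0.0125 0.0064] [283. 231.]
```

View pics/side0.png

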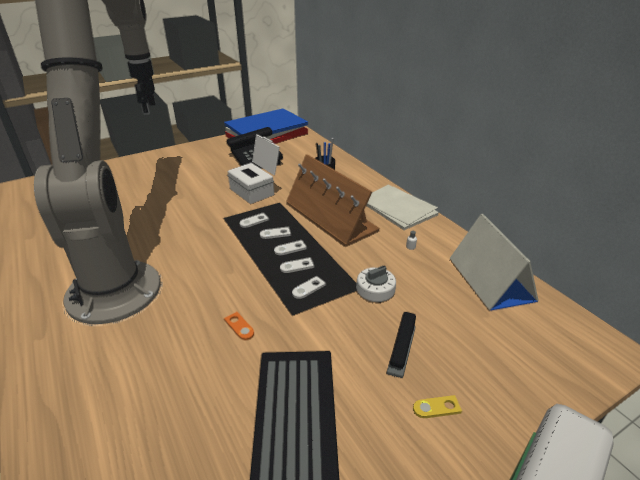

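View pics/c1.png

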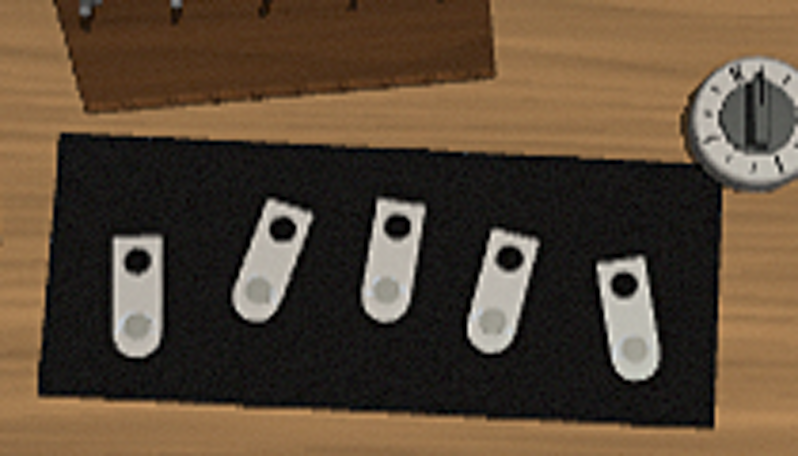

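```bash
cat >> h.py <<'E'
np.set_printoptions(precision=4,suppress=True)
def tags(f=None):
    """poses of white tags on the mat from the top picture: moments of the filled silhouette, eye = dark hole end"""
    if f is None: f=r.grab_frame("top")
    S=6; g=cv2.resize(f,None,fx=S,fy=S,interpolation=cv2.INTER_CUBIC).astype(int)
    m=((g.min(2)>110)&(g.max(2)-g.min(2)<45)).astype(np.uint8)
    out=[]
    for c in cv2.findContours(m,cv2.RETR_EXTERNAL,cv2.CHAIN_APPROX_NONE)[0]:
        a=cv2.contourArea(c)/S/S
        if not 150<a<900: continue
        W=np.array([ray("top",((u+.5)/S-.5,(v+.5)/S-.5),0.010)[:2] for u,v in c[::3,0,:]])
        if not(.33<W[:,0].mean()<.60 and -.35<W[:,1].mean()<.22): continue
        (cx,cy),(h,l),ang=cv2.minAreaRect((W*1e4).astype(np.float32))
        B=cv2.boxPoints(((cx,cy),(h,l),ang))/1e4
        e=[B[1]-B[0],B[2]-B[1]]; e=max(e,key=lambda v:v@v); L=np.linalg.norm(e)
        Wd=min(h,l)/1e4
        if not(.075<L<.105 and .028<Wd<.045): continue
        x=e/L; ctr=np.array([cx,cy])/1e4
        def lum(s):
            p=pix("top",[*(ctr+s*.027*x),.01]).round().astype(int); return f[p[1],p[0]].sum()
        if lum(1)>lum(-1): x=-x
        out.append((ctr,x,np.degrees(np.arctan2(x[1],x[0])),L,Wd,abs(lum(1)-lum(-1))))
    return sorted(out,key=lambda t:-t[0][1])
def ptags(f=None):
    for t in tags(f): print("tag mid",t[0],"eye",t[0]+.027*t[1],"yaw %.1f L %.4f W %.4f dl %d"%t[2:])
def Rt(yaw,pitch=0):
    """tool rotation: pointing down, tool x = -(cos yaw,sin yaw); pitch>0 tips fingers forward"""
    y=np.radians(yaw); c,s=np.cos(y),np.sin(y)
    M=np.array([[-c,-s,0],[-s,c,0],[0,0,-1]]).T.copy()
    M=np.column_stack([[-c,-s,0],[-s,c,0],[0,0,-1]])
    return M@R.from_euler("y",-pitch,degrees=True).as_matrix()
def pose():
    o=r.get_obs(); return np.array(o["tcp_pos"]),Rm(o["orientation"]),o
from scipy.linalg import logm,expm
def go(P,M,n=10,start=None,d=0.155):
    """equal row to bring the grasp point to P with rotation M in n rows; chain via returned start"""
    if start is None: p,Q,_=pose()
    else: p,Q=start
    T0=np.eye(4);T0[:3,:3]=Q;T0[:3,3]=p
    T1=np.eye(4);T1[:3,:3]=M;T1[:3,3]=np.array(P)-d*M[:,2]
    st=expm(np.real(logm(np.linalg.inv(T0)@T1))/n)
    a=R.from_matrix(st[:3,:3]).as_rotvec(degrees=True)
    print(n,"rows t",(st[:3,3]).round(4),"a",a.round(2)); return T1[:3,3],M
E
python3 - <<'E'
from h import *
ptags(cv2.imread("pics/top0.png")[:,:,::-1])
P=np.array([[.6613,-.0502],[.6451,.0792],[.6701,-.107],[.6507,.0165],[.6371,.1461],[.6462,.077],[.6633,-.0513],[.6447,.1462],[.6554,.0159],[.674,-.1123]])
k=np.round((P[:,1]-.016)/.0637)  # +2..-2
A=np.zeros((20,4));b=P.ravel()   # x0,y0,dx,dy
for i in range(10): A[2*i]=[1,0,k[i],0];A[2*i+1]=[0,1,0,k[i]]
s=np.linalg.lstsq(A,b,rcond=None)[0]; yaw=np.degrees(np.arctan2(-s[2],s[3])); print(s,np.hypot(*s[2:]),yaw)
p,Q,o=pose(); print(p,Q)
h=np.array([.5655,.305])
s=go([.65,.30,.26],Rt(7))
s=go([.65,.30,.135],Rt(7),4,s); s=go([.50,.285,.135],Rt(7),10,s);s=go([.50,.285,.26],Rt(7),4,s)
E
```

```text
tag mid [0.4414 0.1172] eye [0.4683 0.1186] yaw 3.0 L 0.0901 W 0.0357 dl 18446744073709551255
tag mid [0.4691 0.0205] eye [0.4948 0.0122] yaw -17.8 L 0.0905 W 0.0367 dl 18446744073709551227
tag mid [ 0.472 -0.07 ] eye [ 0.4988 -0.0735] yaw -7.5 L 0.0913 W 0.0367 dl 18446744073709551243
tag mid [ 0.4505 -0.1511] eye [ 0.4768 -0.1573] yaw -13.2 L 0.0911 W 0.0366 dl 18446744073709551199
tag mid [ 0.4327 -0.2474] eye [ 0.4592 -0.2426] yaw 10.2 L 0.0908 W 0.0364 dl 18446744073709551181
[ 0.6548  0.016  -0.0079  0.064 ] 0.06452978420853425 7.027551228991243
[0.2898 0.6096 0.4047] [[-0.9031  0.4294 -0.    ]
 [ 0.4294  0.9031  0.    ]
 [ 0.      0.     -1.    ]]
10 rows t [-0.0417 -0.024  -0.001 ] a [ 0.   -0.   -3.24]
4 rows t [-0.      0.      0.0312] a [ 0.  0. -0.]
10 rows t [0.0151 0.0003 0.    ] a [ 0.  0. -0.]
4 rows t [ 0.      0.     -0.0312] a [ 0.  0. -0.]h.py:39: RuntimeWarning: overflow encountered in scalar subtract
  out.append((ctr,x,np.degrees(np.arctan2(x[1],x[0])),L,Wd,abs(lum(1)-lum(-1))))
```

Request:
{"api": "arm_command", "payload": {
  "plan": [
    {"claw":1,"tx":-0.0417,"ty":-0.024,"az":-3.24},
    {"claw":1,"tx":-0.0417,"ty":-0.024,"az":-3.24},
    {"claw":1,"tx":-0.0417,"ty":-0.024,"az":-3.24},
    {"claw":1,"tx":-0.0417,"ty":-0.024,"az":-3.24},
    {"claw":1,"tx":-0.0417,"ty":-0.024,"az":-3.24},
    {"claw":1,"tx":-0.0417,"ty":-0.024,"az":-3.24},
    {"claw":1,"tx":-0.0417,"ty":-0.024,"az":-3.24},
    {"claw":1,"tx":-0.0417,"ty":-0.024,"az":-3.24},
    {"claw":1,"tx":-0.0417,"ty":-0.024,"az":-3.24},
    {"claw":1,"tx":-0.0417,"ty":-0.024,"az":-3.24}
  ],
  "squeeze": 60
}}

```text
invalid input at $.plan[0]: expected keys claw, tx, ty, tz, ax, ay, az
```

Request:
{"api": "arm_command", "payload": {
  "plan": [
    {"claw":1,"tx":-0.0417,"ty":-0.024,"tz":0,"ax":0,"ay":0,"az":-3.24},
    {"claw":1,"tx":-0.0417,"ty":-0.024,"tz":0,"ax":0,"ay":0,"az":-3.24},
    {"claw":1,"tx":-0.0417,"ty":-0.024,"tz":0,"ax":0,"ay":0,"az":-3.24},
    {"claw":1,"tx":-0.0417,"ty":-0.024,"tz":0,"ax":0,"ay":0,"az":-3.24},
    {"claw":1,"tx":-0.0417,"ty":-0.024,"tz":0,"ax":0,"ay":0,"az":-3.24},
    {"claw":1,"tx":-0.0417,"ty":-0.024,"tz":0,"ax":0,"ay":0,"az":-3.24},
    {"claw":1,"tx":-0.0417,"ty":-0.024,"tz":0,"ax":0,"ay":0,"az":-3.24},
    {"claw":1,"tx":-0.0417,"ty":-0.024,"tz":0,"ax":0,"ay":0,"az":-3.24},
    {"claw":1,"tx":-0.0417,"ty":-0.024,"tz":0,"ax":0,"ay":0,"az":-3.24},
    {"claw":1,"tx":-0.0417,"ty":-0.024,"tz":0,"ax":0,"ay":0,"az":-3.24}
  ],
  "squeeze": 60
}}

```text
clock: 2.93
tcp_pos: [0.6028, 0.3392, 0.4051]
orientation: [-0.195, 3.135, 0.0]
contact_force: [1.0, 0.7, 0.2]
grip_width: 0.0
gripper_force: 0.0
```

Request:
{"api": "arm_command", "payload": {
  "plan": [
    {"claw":1,"tx":-0.021,"ty":-0.022,"tz":0,"ax":0,"ay":0,"az":0},
    {"claw":1,"tx":-0.021,"ty":-0.022,"tz":0,"ax":0,"ay":0,"az":0},
    {"claw":1,"tx":0,"ty":0,"tz":0.031,"ax":0,"ay":0,"az":0},
    {"claw":1,"tx":0,"ty":0,"tz":0.031,"ax":0,"ay":0,"az":0},
    {"claw":1,"tx":0,"ty":0,"tz":0.031,"ax":0,"ay":0,"az":0},
    {"claw":1,"tx":0,"ty":0,"tz":0.031,"ax":0,"ay":0,"az":0},
    {"claw":1,"tx":0.015,"ty":0,"tz":0,"ax":0,"ay":0,"az":0},
    {"claw":1,"tx":0.015,"ty":0,"tz":0,"ax":0,"ay":0,"az":0},
    {"claw":1,"tx":0.015,"ty":0,"tz":0,"ax":0,"ay":0,"az":0},
    {"claw":1,"tx":0.015,"ty":0,"tz":0,"ax":0,"ay":0,"az":0}
  ]
}}

```text
clock: 3.77
tcp_pos: [0.5882, 0.2951, 0.2804]
orientation: [0.191, -3.136, 0.0]
contact_force: [0.7, 1.2, 0.3]
grip_width: -0.0
gripper_force: 0.0
```

Request:
{"api": "arm_command", "payload": {
  "plan": [
    {"claw":1,"tx":0.015,"ty":0,"tz":0,"ax":0,"ay":0,"az":0},
    {"claw":1,"tx":0.015,"ty":0,"tz":0,"ax":0,"ay":0,"az":0},
    {"claw":1,"tx":0.015,"ty":0,"tz":0,"ax":0,"ay":0,"az":0},
    {"claw":1,"tx":0.015,"ty":0,"tz":0,"ax":0,"ay":0,"az":0},
    {"claw":1,"tx":0.015,"ty":0,"tz":0,"ax":0,"ay":0,"az":0},
    {"claw":1,"tx":0.015,"ty":0,"tz":0,"ax":0,"ay":0,"az":0},
    {"claw":1,"tx":0,"ty":0,"tz":-0.03,"ax":0,"ay":0,"az":0},
    {"claw":0.3,"tx":0,"ty":0,"tz":-0.03,"ax":0,"ay":0,"az":0},
    {"claw":0.3,"tx":0,"ty":0,"tz":-0.03,"ax":0,"ay":0,"az":0},
    {"claw":0.3,"tx":0,"ty":0,"tz":0,"ax":0,"ay":0,"az":0}
  ]
}}

```text
clock: 4.6
tcp_pos: [0.501, 0.2853, 0.377]
orientation: [-0.19, 3.127, 0.009]
contact_force: [0.6, 0.1, 0.8]
grip_width: 0.0358
gripper_force: 0.0
```

```bash
python3 - <<'E'
from h import *
p,Q,o=pose(); print(p,o["joints"],o["grip_width"])
f=snap("top","t1"); s=snap("side","s1"); ptags(f)
cv2.imwrite("pics/t1b.png",np.hstack([cv2.resize(f[160:300,100:300],(400,280)),cv2.resize(s[130:270,180:380],(400,280))])[:,:,::-1])
s=go([.4414,.1172,.09],Rt(3)); s=go([.4414,.1172,.021],Rt(3),5,s)
E
```

```text
[0.501  0.2853 0.377 ] [-0.6349  0.3417  0.0112  1.8298 -0.0045  0.9597  1.0705] 0.03580930174593895h.py:39: RuntimeWarning: overflow encountered in scalar subtract
  out.append((ctr,x,np.degrees(np.arctan2(x[1],x[0])),L,Wd,abs(lum(1)-lum(-1))))
Traceback (most recent call last):
  File "h.py", line 42, in ptags
    for t in tags(f): print("tag mid",t[0],"eye",t[0]+.027*t[1],"yaw %.1f L %.4f W %.4f dl %d"%t[2:])
             ~~~~^^^
  File "h.py", line 28, in tags
    W=np.array([ray("top",((u+.5)/S-.5,(v+.5)/S-.5),0.010)[:2] for u,v in c[::3,0,:]])
                ~~~^^^^^^^^^^^^^^^^^^^^^^^^^^^^^^^^^^^^^^^
  File "h.py", line 13, in ray
    m=r.camera_model(cam); d=np.array([(uv[0]-m["cx"])/m["fx"],(uv[1]-m["cy"])/m["fy"]]); s=d.copy()
ValueError: time passes only in moves, steps and waits
```

```bash
python3 - <<'E'
t=open('h.py').read()
t=t.replace("from bench import r\n","from bench import r\nimport functools\nCM=functools.lru_cache(None)(lambda c:r.camera_model(c))\n").replace("m=r.camera_model(cam)","m=CM(cam)").replace("f[p[1],p[0]].sum()","int(f[p[1],p[0]].astype(int).sum())")
open('h.py','w').write(t)
E
python3 - <<'E'
from h import *
f=cv2.imread("pics/t1.png")[:,:,::-1];s=cv2.imread("pics/s1.png")[:,:,::-1]
ptags(f)
cv2.imwrite("pics/t1b.png",np.hstack([cv2.resize(f[160:300,100:300],(400,280)),cv2.resize(s[130:270,180:380],(400,280))])[:,:,::-1])
q=go([.4414,.1172,.09],Rt(3)); q=go([.4414,.1172,.021],Rt(3),5,q)
E
```

```text
tag mid [0.4414 0.1172] eye [0.4683 0.1186] yaw 3.0 L 0.0901 W 0.0357 dl 373
tag mid [0.4692 0.0205] eye [0.4949 0.0122] yaw -17.8 L 0.0909 W 0.0368 dl 375
tag mid [ 0.472 -0.07 ] eye [ 0.4988 -0.0735] yaw -7.5 L 0.0914 W 0.0367 dl 395
tag mid [ 0.4504 -0.1513] eye [ 0.4767 -0.1575] yaw -13.2 L 0.0916 W 0.0368 dl 429
tag mid [ 0.4326 -0.2475] eye [ 0.4591 -0.2426] yaw 10.4 L 0.0910 W 0.0365 dl 440
10 rows t [ 0.0073 -0.0162  0.0127] a [0.01 0.02 0.4 ]
5 rows t [0.     0.     0.0138] a [0. 0. 0.]
```

View pics/t1b.png

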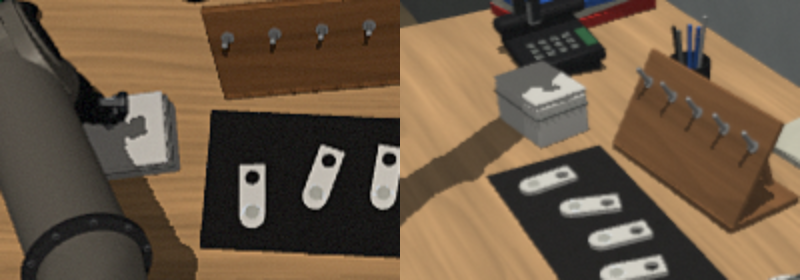

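```bash
python3 - <<'E'
from h import *
q=go([.53,.112,.032],Rt(3)); q=go([.53,.112,.012],Rt(3),10,q)
E
```

```text
10 rows t [-0.0014 -0.0175  0.0185] a [0.01 0.02 0.4 ]
10 rows t [0.    0.    0.002] a [0. 0. 0.]
```

Request:
{"api": "arm_command", "payload": {
  "plan": [
    {"claw":0.58,"tx":-0.0014,"ty":-0.0175,"tz":0.0185,"ax":0,"ay":0,"az":0.4},
    {"claw":0.58,"tx":-0.0014,"ty":-0.0175,"tz":0.0185,"ax":0,"ay":0,"az":0.4},
    {"claw":0.58,"tx":-0.0014,"ty":-0.0175,"tz":0.0185,"ax":0,"ay":0,"az":0.4},
    {"claw":0.58,"tx":-0.0014,"ty":-0.0175,"tz":0.0185,"ax":0,"ay":0,"az":0.4},
    {"claw":0.58,"tx":-0.0014,"ty":-0.0175,"tz":0.0185,"ax":0,"ay":0,"az":0.4},
    {"claw":0.58,"tx":-0.0014,"ty":-0.0175,"tz":0.0185,"ax":0,"ay":0,"az":0.4},
    {"claw":0.58,"tx":-0.0014,"ty":-0.0175,"tz":0.0185,"ax":0,"ay":0,"az":0.4},
    {"claw":0.58,"tx":-0.0014,"ty":-0.0175,"tz":0.0185,"ax":0,"ay":0,"az":0.4},
    {"claw":0.58,"tx":-0.0014,"ty":-0.0175,"tz":0.0185,"ax":0,"ay":0,"az":0.4},
    {"claw":0.58,"tx":-0.0014,"ty":-0.0175,"tz":0.0185,"ax":0,"ay":0,"az":0.4}
  ]
}}

```text
clock: 5.53
tcp_pos: [0.5284, 0.1103, 0.1837]
orientation: [0.081, -3.139, 0.001]
contact_force: [0.1, 0.3, -0.2]
grip_width: 0.0359
gripper_force: 0.0
```

Request:
{"api": "arm_command", "payload": {
  "plan": [
    {"claw":0.58,"tx":0,"ty":0,"tz":0.001,"ax":0,"ay":0,"az":0},
    {"claw":0.58,"tx":0,"ty":0,"tz":0.001,"ax":0,"ay":0,"az":0},
    {"claw":0.58,"tx":0,"ty":0,"tz":0.001,"ax":0,"ay":0,"az":0},
    {"claw":0.58,"tx":0,"ty":0,"tz":0.001,"ax":0,"ay":0,"az":0},
    {"claw":0.58,"tx":0,"ty":0,"tz":0.001,"ax":0,"ay":0,"az":0},
    {"claw":0.58,"tx":0,"ty":0,"tz":0.001,"ax":0,"ay":0,"az":0},
    {"claw":0.58,"tx":0,"ty":0,"tz":0.001,"ax":0,"ay":0,"az":0},
    {"claw":0.58,"tx":0,"ty":0,"tz":0.001,"ax":0,"ay":0,"az":0},
    {"claw":0.58,"tx":0,"ty":0,"tz":0.001,"ax":0,"ay":0,"az":0},
    {"claw":0.58,"tx":0,"ty":0,"tz":0,"ax":0,"ay":0,"az":0}
  ]
}}

```text
clock: 6.37
tcp_pos: [0.529, 0.1114, 0.1766]
orientation: [0.082, -3.14, 0.0]
contact_force: [0.2, 0.4, -0.5]
grip_width: 0.0355
gripper_force: 0.0
```

Request:
{"api": "arm_command", "payload": {
  "plan": [
    {"claw":0.58,"tx":0,"ty":0,"tz":0.0005,"ax":0,"ay":0,"az":0},
    {"claw":0.58,"tx":0,"ty":0,"tz":0.0005,"ax":0,"ay":0,"az":0},
    {"claw":0.58,"tx":0,"ty":0,"tz":0.0005,"ax":0,"ay":0,"az":0},
    {"claw":0.58,"tx":0,"ty":0,"tz":0.0005,"ax":0,"ay":0,"az":0},
    {"claw":0.58,"tx":0,"ty":0,"tz":0.0005,"ax":0,"ay":0,"az":0},
    {"claw":0.58,"tx":0,"ty":0,"tz":0.0005,"ax":0,"ay":0,"az":0},
    {"claw":0.58,"tx":0,"ty":0,"tz":0,"ax":0,"ay":0,"az":0},
    {"claw":0.58,"tx":0,"ty":0,"tz":0,"ax":0,"ay":0,"az":0},
    {"claw":0.58,"tx":0,"ty":0,"tz":0,"ax":0,"ay":0,"az":0},
    {"claw":0.58,"tx":0,"ty":0,"tz":0,"ax":0,"ay":0,"az":0}
  ]
}}

```text
clock: 7.2
tcp_pos: [0.5291, 0.1113, 0.1745]
orientation: [-0.081, 3.141, 0.0]
contact_force: [-2.6, -0.8, 10.4]
grip_width: 0.0358
gripper_force: 4.9
```

```bash
python3 - <<'E'
from h import *
p,Q,o=pose()
s=(p-[0,0,-.04],Q)
s=go([.4414,.1172,.0612],Rt(3),6,(p+[0,0,.04],Q)); s=go([.4414,.1172,.0212],Rt(3),6,s)
E
```

```text
6 rows t [ 0.0145  0.0017 -0.0003] a [ 0.    0.   -0.01]
6 rows t [0.     0.     0.0067] a [0. 0. 0.]
```

Request:
{"api": "arm_command", "payload": {
  "plan": [
    {"claw":0.58,"tx":0,"ty":0,"tz":-0.0134,"ax":0,"ay":0,"az":0},
    {"claw":0.3,"tx":0,"ty":0,"tz":-0.0134,"ax":0,"ay":0,"az":0},
    {"claw":0.3,"tx":0,"ty":0,"tz":-0.0134,"ax":0,"ay":0,"az":0},
    {"claw":0.3,"tx":0.0145,"ty":0.0017,"tz":0,"ax":0,"ay":0,"az":0},
    {"claw":0.3,"tx":0.0145,"ty":0.0017,"tz":0,"ax":0,"ay":0,"az":0},
    {"claw":0.3,"tx":0.0145,"ty":0.0017,"tz":0,"ax":0,"ay":0,"az":0},
    {"claw":0.3,"tx":0.0145,"ty":0.0017,"tz":0,"ax":0,"ay":0,"az":0},
    {"claw":0.3,"tx":0.0145,"ty":0.0017,"tz":0,"ax":0,"ay":0,"az":0},
    {"claw":0.3,"tx":0.0145,"ty":0.0017,"tz":0,"ax":0,"ay":0,"az":0},
    {"claw":0.3,"tx":0,"ty":0,"tz":0,"ax":0,"ay":0,"az":0}
  ]
}}

```text
clock: 8.03
tcp_pos: [0.439, 0.1169, 0.2136]
orientation: [0.083, -3.137, 0.001]
contact_force: [-1.3, 0.6, 0.5]
grip_width: 0.0605
gripper_force: 0.0
```

Request:
{"api": "arm_command", "payload": {
  "plan": [
    {"claw":0.3,"tx":0,"ty":0,"tz":0.0066,"ax":0,"ay":0,"az":0},
    {"claw":0.3,"tx":0,"ty":0,"tz":0.0066,"ax":0,"ay":0,"az":0},
    {"claw":0.3,"tx":0,"ty":0,"tz":0.0066,"ax":0,"ay":0,"az":0},
    {"claw":0.3,"tx":0,"ty":0,"tz":0.0066,"ax":0,"ay":0,"az":0},
    {"claw":0.3,"tx":0,"ty":0,"tz":0.0066,"ax":0,"ay":0,"az":0},
    {"claw":0.3,"tx":0,"ty":0,"tz":0.0066,"ax":0,"ay":0,"az":0},
    {"claw":0.3,"tx":0,"ty":0,"tz":0,"ax":0,"ay":0,"az":0},
    {"claw":0.3,"tx":0,"ty":0,"tz":0,"ax":0,"ay":0,"az":0},
    {"claw":0.3,"tx":0,"ty":0,"tz":0,"ax":0,"ay":0,"az":0},
    {"claw":0.3,"tx":0,"ty":0,"tz":0,"ax":0,"ay":0,"az":0}
  ]
}}

```text
clock: 8.87
tcp_pos: [0.4418, 0.1171, 0.1745]
orientation: [-0.081, 3.14, 0.0]
contact_force: [0.1, -0.3, -0.1]
grip_width: 0.0596
gripper_force: 0.0
```

Request:
{"api": "arm_command", "payload": {
  "plan": [
    {"claw":0.3,"tx":0,"ty":0,"tz":-0.0017,"ax":0,"ay":0,"az":0},
    {"claw":1,"tx":0,"ty":0,"tz":0,"ax":0,"ay":0,"az":0},
    {"claw":1,"tx":0,"ty":0,"tz":0,"ax":0,"ay":0,"az":0},
    {"claw":1,"tx":0,"ty":0,"tz":0,"ax":0,"ay":0,"az":0},
    {"claw":1,"tx":0,"ty":0,"tz":0,"ax":0,"ay":0,"az":0},
    {"claw":1,"tx":0,"ty":0,"tz":0,"ax":0,"ay":0,"az":0},
    {"claw":1,"tx":0,"ty":0,"tz":-0.01,"ax":0,"ay":0,"az":0},
    {"claw":1,"tx":0,"ty":0,"tz":-0.02,"ax":0,"ay":0,"az":0},
    {"claw":1,"tx":0,"ty":0,"tz":-0.03,"ax":0,"ay":0,"az":0},
    {"claw":1,"tx":0,"ty":0,"tz":-0.04,"ax":0,"ay":0,"az":0}
  ],
  "squeeze": 70
}}

```text
clock: 9.7
tcp_pos: [0.4406, 0.1166, 0.2759]
orientation: [0.082, -3.136, 0.003]
contact_force: [1.4, 0.3, -0.6]
grip_width: 0.0333
gripper_force: 70.2
```

```bash
cat >> h.py <<'E'
YAW=7.03; BX=np.array([np.cos(np.radians(YAW)),np.sin(np.radians(YAW)),0]); BY=np.array([-BX[1],BX[0],0]); BZ=np.array([0,0,1.])
def peg(i): return np.array([.6548,.016,.118])+(3-i)*.064*BY
AX=-.574*BX+.819*BZ
TZ=.0145   # tag mid lies this far beyond grasp point along tool z
def hang(i,s,pitch,ey=.027):
    """grasp point target so that the eye sits on peg i's axis, s m out from the peg point, tag tipped by pitch"""
    M=Rt(YAW,pitch); eye=peg(i)+s*AX
    return eye-(-M[:,0])*ey-TZ*M[:,2],M
E
python3 - <<'E'
from h import *
p,Q,o=pose(); print(p,o["joints"],o["grip_width"],o["gripper_force"])
for pi in (35,60):
  P,M=hang(1,.050,pi); print(pi,P,P-.155*M[:,2]); s=go(P,M)
s=None
P,M=hang(1,.055,45); s=go(P,M,20); P,M=hang(1,.01,50);s=go(P,M,10,s)
E
```

```text
[0.4406 0.1166 0.2759] [-0.4364  0.3061  0.0473  2.1804 -0.0232  0.6601  1.2499] 0.0332905983917724 70.17653346061707
35 [0.5804 0.1358 0.1553] [0.4922 0.1249 0.2823]
10 rows t [-0.0053  0.0004  0.0008] a [-0.13 -3.52 -0.39]
60 [0.5848 0.1363 0.1428] [0.4516 0.1199 0.2203]
10 rows t [0.0016 0.0002 0.0057] a [-0.22 -6.02 -0.36]
20 rows t [-0.0012  0.0001  0.0011] a [-0.08 -2.26 -0.19]
10 rows t [ 0.0024 -0.      0.0046] a [-0.  -0.5  0. ]
```

Request:
{"api": "arm_command", "payload": {
  "plan": [
    {"claw":1,"tx":-0.0012,"ty":0,"tz":0.0011,"ax":-0.08,"ay":-2.26,"az":-0.19},
    {"claw":1,"tx":-0.0012,"ty":0,"tz":0.0011,"ax":-0.08,"ay":-2.26,"az":-0.19},
    {"claw":1,"tx":-0.0012,"ty":0,"tz":0.0011,"ax":-0.08,"ay":-2.26,"az":-0.19},
    {"claw":1,"tx":-0.0012,"ty":0,"tz":0.0011,"ax":-0.08,"ay":-2.26,"az":-0.19},
    {"claw":1,"tx":-0.0012,"ty":0,"tz":0.0011,"ax":-0.08,"ay":-2.26,"az":-0.19},
    {"claw":1,"tx":-0.0012,"ty":0,"tz":0.0011,"ax":-0.08,"ay":-2.26,"az":-0.19},
    {"claw":1,"tx":-0.0012,"ty":0,"tz":0.0011,"ax":-0.08,"ay":-2.26,"az":-0.19},
    {"claw":1,"tx":-0.0012,"ty":0,"tz":0.0011,"ax":-0.08,"ay":-2.26,"az":-0.19},
    {"claw":1,"tx":-0.0012,"ty":0,"tz":0.0011,"ax":-0.08,"ay":-2.26,"az":-0.19},
    {"claw":1,"tx":-0.0012,"ty":0,"tz":0.0011,"ax":-0.08,"ay":-2.26,"az":-0.19}
  ]
}}

```text
clock: 10.53
tcp_pos: [0.4552, 0.1178, 0.2679]
orientation: [-0.117, 2.743, 0.035]
contact_force: [-0.1, -0.1, -0.0]
grip_width: 0.0329
gripper_force: 70.2
```

Request:
{"api": "arm_command", "payload": {
  "plan": [
    {"claw":1,"tx":-0.0012,"ty":0,"tz":0.0011,"ax":-0.08,"ay":-2.26,"az":-0.19},
    {"claw":1,"tx":-0.0012,"ty":0,"tz":0.0011,"ax":-0.08,"ay":-2.26,"az":-0.19},
    {"claw":1,"tx":-0.0012,"ty":0,"tz":0.0011,"ax":-0.08,"ay":-2.26,"az":-0.19},
    {"claw":1,"tx":-0.0012,"ty":0,"tz":0.0011,"ax":-0.08,"ay":-2.26,"az":-0.19},
    {"claw":1,"tx":-0.0012,"ty":0,"tz":0.0011,"ax":-0.08,"ay":-2.26,"az":-0.19},
    {"claw":1,"tx":-0.0012,"ty":0,"tz":0.0011,"ax":-0.08,"ay":-2.26,"az":-0.19},
    {"claw":1,"tx":-0.0012,"ty":0,"tz":0.0011,"ax":-0.08,"ay":-2.26,"az":-0.19},
    {"claw":1,"tx":-0.0012,"ty":0,"tz":0.0011,"ax":-0.08,"ay":-2.26,"az":-0.19},
    {"claw":1,"tx":-0.0012,"ty":0,"tz":0.0011,"ax":-0.08,"ay":-2.26,"az":-0.19},
    {"claw":1,"tx":-0.0012,"ty":0,"tz":0.0011,"ax":-0.08,"ay":-2.26,"az":-0.19}
  ]
}}

```text
clock: 11.37
tcp_pos: [0.4658, 0.1163, 0.2645]
orientation: [-0.134, 2.482, 0.029]
contact_force: [0.2, -1.4, 0.4]
grip_width: 0.0337
gripper_force: 70.2
```

```bash
python3 - <<'E'
from h import *
p,Q,o=pose(); print(p,o["joints"],o["grip_width"],o["gripper_force"],"pitch",np.degrees(np.arccos(-Q[2,2])))
P,M=hang(1,.055,45); print("tcp err",p-(P-.155*M[:,2]))
P,M=hang(1,.040,45); s=go(P,M,4)
f=snap("side","s2");g=snap("top","t2");ptags(g)
x=pix("side",peg(1)).astype(int);y=pix("top",peg(1)).astype(int)
cv2.imwrite("pics/v2.png",np.hstack([cv2.resize(f[x[1]-60:x[1]+60,x[0]-60:x[0]+60],(400,400),interpolation=2),cv2.resize(g[y[1]-60:y[1]+60,y[0]-60:y[0]+60],(400,400),interpolation=2)])[:,:,::-1])
E
```

```text
[0.4658 0.1163 0.2645] [-0.2916  0.3094 -0.1711  2.3427  2.0419  0.2952 -0.7335] 0.0336823794167791 70.21891593933105 pitch 37.60365557655858
tcp err [-0.0041 -0.0058  0.0006]
4 rows t [-0.0005  0.0014  0.0046] a [-0.3  -1.85 -0.09]
tag mid [0.4691 0.0205] eye [0.4948 0.0122] yaw -17.8 L 0.0905 W 0.0367 dl 377
tag mid [ 0.472  -0.0699] eye [ 0.4988 -0.0734] yaw -7.5 L 0.0911 W 0.0366 dl 402
tag mid [ 0.4503 -0.1513] eye [ 0.4765 -0.1575] yaw -13.2 L 0.0912 W 0.0367 dl 413
tag mid [ 0.4326 -0.2474] eye [ 0.4592 -0.2426] yaw 10.2 L 0.0909 W 0.0364 dl 414
```

View pics/v2.png

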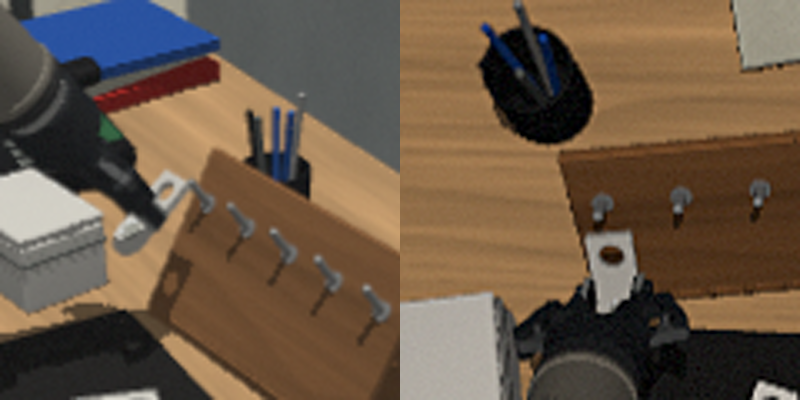

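```bash
cat >> h.py <<'E'
def eye(i,ey=.027):
    """eye centre from arm pose, relative to peg i: lateral (BY), perp in board plane, along axis s"""
    p,Q,o=pose(); e=p+(.155+TZ)*Q[:,2]-ey*Q[:,0]; d=e-peg(i); n=np.cross(BY,AX)
    print("eye lat %.4f perp %.4f s %.4f pitch %.1f j"%(d@BY,d@n,d@AX,np.degrees(np.arccos(-Q[2,2]))),o["joints"].round(2),"w %.4f f %.1f"%(o["grip_width"],o["gripper_force"]),o["contact_force"].round(1))
E
sed -i 's/^TZ=.0145/TZ=.015/' h.py
python3 - <<'E'
from h import *
eye(1); P,M=hang(1,.042,40); s=go(P,M,6); P,M=hang(1,.008,42); s=go(P,M,10,s)
E
```

```text
eye lat -0.0098 perp -0.0261 s 0.0516 pitch 37.4 j [-0.29  0.31 -0.17  2.34  2.03  0.29 -0.73] w 0.0334 f 70.2 [-0.6 -0.3 -0.8]
6 rows t [-0.003   0.001   0.0021] a [-0.21 -0.43 -0.07]
10 rows t [ 0.0009 -0.      0.0035] a [-0.  -0.2  0. ]
```

Request:
{"api": "arm_command", "payload": {
  "plan": [
    {"claw":1,"tx":-0.003,"ty":0.001,"tz":0.0021,"ax":-0.21,"ay":-0.43,"az":-0.07},
    {"claw":1,"tx":-0.003,"ty":0.001,"tz":0.0021,"ax":-0.21,"ay":-0.43,"az":-0.07},
    {"claw":1,"tx":-0.003,"ty":0.001,"tz":0.0021,"ax":-0.21,"ay":-0.43,"az":-0.07},
    {"claw":1,"tx":-0.003,"ty":0.001,"tz":0.0021,"ax":-0.21,"ay":-0.43,"az":-0.07},
    {"claw":1,"tx":-0.003,"ty":0.001,"tz":0.0021,"ax":-0.21,"ay":-0.43,"az":-0.07},
    {"claw":1,"tx":-0.003,"ty":0.001,"tz":0.0021,"ax":-0.21,"ay":-0.43,"az":-0.07},
    {"claw":1,"tx":0,"ty":0,"tz":0,"ax":0,"ay":0,"az":0},
    {"claw":1,"tx":0,"ty":0,"tz":0,"ax":0,"ay":0,"az":0},
    {"claw":1,"tx":0,"ty":0,"tz":0,"ax":0,"ay":0,"az":0},
    {"claw":1,"tx":0,"ty":0,"tz":0,"ax":0,"ay":0,"az":0}
  ]
}}

```text
clock: 12.3
tcp_pos: [0.4866, 0.1243, 0.2648]
orientation: [-0.15, 2.441, 0.055]
contact_force: [-0.8, -0.1, 0.5]
grip_width: 0.0337
gripper_force: 70.2
```

```bash
python3 - <<'E'
from h import *
eye(1); P,M=hang(1,.042,40); s=go(P,M,3); P,M=hang(1,.008,42); s=go(P,M,10)
for c in("top","side"):
  r.grab_frame(c)
  for t in "A":
    for d in r.tip_of("tagA_eye",c):
      q=w(c,d["location"])-peg(1); print(c,round(d["confidence"],2),q@BY,q@np.cross(BY,AX),q@AX)
E
```

```text
eye lat 0.0001 perp -0.0003 s 0.0414 pitch 39.9 j [-0.24  0.34 -0.22  2.31  2.15  0.32 -0.81] w 0.0337 f 70.2 [-0.8 -0.1  0.5]
3 rows t [-0.     -0.     -0.0002] a [ 0.   -0.03 -0.01]
10 rows t [ 0.0009 -0.      0.0034] a [ 0.   -0.21 -0.  ]
top 0.51 0.001576303776125576 -0.0020661606871423786 0.04433420427797122
top 0.5 -0.12230437403161758 -0.11360224047592088 -0.06320978042843686
side 0.73 -0.0008456928123264391 -0.002592140393734302 0.04615973711627211
side 0.2 -0.25566557885540375 0.0028336701347504295 -0.0004889375253251458
```

Request:
{"api": "arm_command", "payload": {
  "plan": [
    {"claw":1,"tx":0.0008,"ty":0,"tz":0.0034,"ax":0,"ay":-0.2,"az":0},
    {"claw":1,"tx":0.0008,"ty":0,"tz":0.0034,"ax":0,"ay":-0.2,"az":0},
    {"claw":1,"tx":0.0008,"ty":0,"tz":0.0034,"ax":0,"ay":-0.2,"az":0},
    {"claw":1,"tx":0.0008,"ty":0,"tz":0.0034,"ax":0,"ay":-0.2,"az":0},
    {"claw":1,"tx":0.0008,"ty":0,"tz":0.0034,"ax":0,"ay":-0.2,"az":0},
    {"claw":1,"tx":0.0008,"ty":0,"tz":0.0034,"ax":0,"ay":-0.2,"az":0},
    {"claw":1,"tx":0.0008,"ty":0,"tz":0.0034,"ax":0,"ay":-0.2,"az":0},
    {"claw":1,"tx":0.0008,"ty":0,"tz":0.0034,"ax":0,"ay":-0.2,"az":0},
    {"claw":1,"tx":0.0008,"ty":0,"tz":0.0034,"ax":0,"ay":-0.2,"az":0},
    {"claw":1,"tx":0,"ty":0,"tz":0,"ax":0,"ay":0,"az":0}
  ]
}}

```text
clock: 13.33
tcp_pos: [0.5013, 0.1261, 0.2363]
orientation: [-0.147, 2.41, 0.057]
contact_force: [-1.0, -0.0, -0.2]
grip_width: 0.0337
gripper_force: 70.2
```

```bash
python3 - <<'E'
from h import *
eye(1); f=snap("side","s3")
x=pix("side",peg(1)).astype(int)
cv2.imwrite("pics/v3.png",cv2.resize(f[x[1]-50:x[1]+50,x[0]-50:x[0]+50],(500,500),interpolation=2)[:,:,::-1])
E
```

```text
eye lat 0.0001 perp 0.0007 s 0.0109 pitch 41.7 j [-0.16  0.43 -0.31  2.29  2.3   0.42 -0.93] w 0.0337 f 70.2 [-1.  -0.  -0.2]
```

View pics/v3.png

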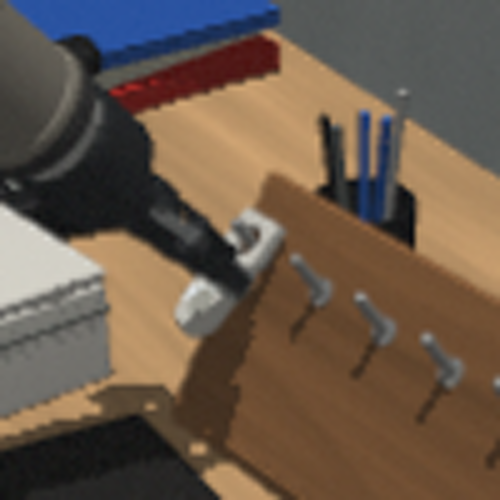

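Request:
{"api": "arm_command", "payload": {
  "plan": [
    {"claw":0.36,"tx":0,"ty":0,"tz":0,"ax":0,"ay":0,"az":0},
    {"claw":0.36,"tx":0,"ty":0,"tz":0,"ax":0,"ay":0,"az":0},
    {"claw":0.36,"tx":0,"ty":0,"tz":0,"ax":0,"ay":0,"az":0},
    {"claw":0.36,"tx":0,"ty":0,"tz":0,"ax":0,"ay":0,"az":0},
    {"claw":0.36,"tx":0,"ty":0,"tz":-0.005,"ax":0,"ay":0,"az":0},
    {"claw":0.36,"tx":0,"ty":0,"tz":-0.01,"ax":0,"ay":0,"az":0},
    {"claw":0.36,"tx":0,"ty":0,"tz":-0.015,"ax":0,"ay":0,"az":0},
    {"claw":0.36,"tx":0,"ty":0,"tz":-0.02,"ax":0,"ay":0,"az":0},
    {"claw":0.36,"tx":0,"ty":0,"tz":-0.02,"ax":0,"ay":0,"az":0},
    {"claw":0.36,"tx":0,"ty":0,"tz":-0.01,"ax":0,"ay":0,"az":0}
  ]
}}

```text
clock: 14.22
tcp_pos: [0.4466, 0.1195, 0.2984]
orientation: [-0.148, 2.408, 0.058]
contact_force: [0.5, -0.1, -0.3]
grip_width: 0.0547
gripper_force: 0.0
```

```bash
cat >> h.py <<'E'
def hung():
    "tag eyes near pegs, as the networks see them"
    for c in("top","side"):
        f=snap(c,"last_"+c)
        for t in "ABCDE":
            for d in r.tip_of(f"tag{t}_eye",c):
                q=w(c,d["location"])
                if q[2]>.06 and d["confidence"]>.3:
                    k=min(range(1,6),key=lambda i:np.linalg.norm(q-peg(i))); print(c,t,round(d["confidence"],2),"peg",k,"dist mm %.1f"%(1e3*np.linalg.norm(q-peg(k))))
        if c=="top": ptags(f)
E
python3 - <<'E'
from h import *
hung()
p,Q,o=pose(); print(p)
f=cv2.imread("pics/last_side.png"); x=pix("side",peg(2)).astype(int)
cv2.imwrite("pics/v4.png",cv2.resize(f[x[1]-60:x[1]+60,x[0]-60:x[0]+60],(480,480),interpolation=2))
E
```

```text
top A 0.61 peg 1 dist mm 5.0
top C 0.44 peg 4 dist mm 2.8
top E 0.59 peg 1 dist mm 183.1
tag mid [0.4692 0.0206] eye [0.4949 0.0123] yaw -17.9 L 0.0908 W 0.0365 dl 399
tag mid [ 0.472 -0.07 ] eye [ 0.4988 -0.0735] yaw -7.5 L 0.0913 W 0.0367 dl 378
tag mid [ 0.4503 -0.1511] eye [ 0.4766 -0.1573] yaw -13.2 L 0.0915 W 0.0366 dl 414
tag mid [ 0.4327 -0.2474] eye [ 0.4592 -0.2426] yaw 10.2 L 0.0908 W 0.0364 dl 417
side A 0.78 peg 1 dist mm 3.3
[0.4484 0.1196 0.2963]
```

View pics/v4.png

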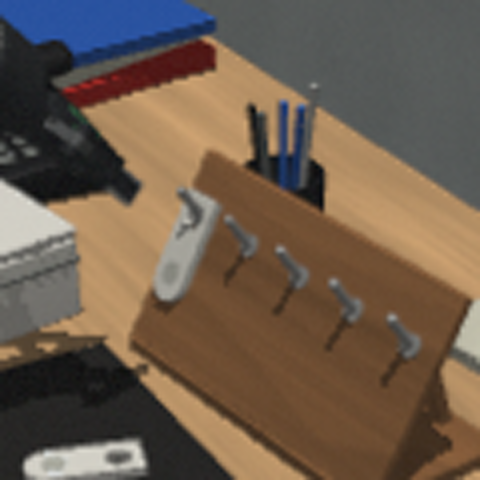

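```bash
python3 - <<'E'
from h import *
s=go([.4692,.0206,.07],Rt(-17.9),18)
E
```

```text
18 rows t [-0.0001 -0.0056  0.0042] a [0.5  2.28 1.32]
```

Request:
{"api": "arm_command", "payload": {
  "plan": [
    {"claw":0.3,"tx":-0.0001,"ty":-0.0056,"tz":0.0042,"ax":0.5,"ay":2.28,"az":1.32},
    {"claw":0.3,"tx":-0.0001,"ty":-0.0056,"tz":0.0042,"ax":0.5,"ay":2.28,"az":1.32},
    {"claw":0.3,"tx":-0.0001,"ty":-0.0056,"tz":0.0042,"ax":0.5,"ay":2.28,"az":1.32},
    {"claw":0.3,"tx":-0.0001,"ty":-0.0056,"tz":0.0042,"ax":0.5,"ay":2.28,"az":1.32},
    {"claw":0.3,"tx":-0.0001,"ty":-0.0056,"tz":0.0042,"ax":0.5,"ay":2.28,"az":1.32},
    {"claw":0.3,"tx":-0.0001,"ty":-0.0056,"tz":0.0042,"ax":0.5,"ay":2.28,"az":1.32},
    {"claw":0.3,"tx":-0.0001,"ty":-0.0056,"tz":0.0042,"ax":0.5,"ay":2.28,"az":1.32},
    {"claw":0.3,"tx":-0.0001,"ty":-0.0056,"tz":0.0042,"ax":0.5,"ay":2.28,"az":1.32},
    {"claw":0.3,"tx":-0.0001,"ty":-0.0056,"tz":0.0042,"ax":0.5,"ay":2.28,"az":1.32},
    {"claw":0.3,"tx":-0.0001,"ty":-0.0056,"tz":0.0042,"ax":0.5,"ay":2.28,"az":1.32}
  ]
}}

```text
clock: 15.65
tcp_pos: [0.4713, 0.0675, 0.2617]
orientation: [0.163, 2.795, 0.029]
contact_force: [0.2, -0.5, -0.1]
grip_width: 0.0598
gripper_force: 0.0
```

Request:
{"api": "arm_command", "payload": {
  "plan": [
    {"claw":0.3,"tx":-0.0001,"ty":-0.0056,"tz":0.0042,"ax":0.5,"ay":2.28,"az":1.32},
    {"claw":0.3,"tx":-0.0001,"ty":-0.0056,"tz":0.0042,"ax":0.5,"ay":2.28,"az":1.32},
    {"claw":0.3,"tx":-0.0001,"ty":-0.0056,"tz":0.0042,"ax":0.5,"ay":2.28,"az":1.32},
    {"claw":0.3,"tx":-0.0001,"ty":-0.0056,"tz":0.0042,"ax":0.5,"ay":2.28,"az":1.32},
    {"claw":0.3,"tx":-0.0001,"ty":-0.0056,"tz":0.0042,"ax":0.5,"ay":2.28,"az":1.32},
    {"claw":0.3,"tx":-0.0001,"ty":-0.0056,"tz":0.0042,"ax":0.5,"ay":2.28,"az":1.32},
    {"claw":0.3,"tx":-0.0001,"ty":-0.0056,"tz":0.0042,"ax":0.5,"ay":2.28,"az":1.32},
    {"claw":0.3,"tx":-0.0001,"ty":-0.0056,"tz":0.0042,"ax":0.5,"ay":2.28,"az":1.32},
    {"claw":0.3,"tx":0,"ty":0,"tz":0,"ax":0,"ay":0,"az":0},
    {"claw":0.3,"tx":0,"ty":0,"tz":0,"ax":0,"ay":0,"az":0}
  ]
}}

```text
clock: 16.48
tcp_pos: [0.4702, 0.0232, 0.2278]
orientation: [0.469, 3.086, 0.001]
contact_force: [0.8, 0.5, 0.1]
grip_width: 0.0598
gripper_force: 0.0
```

```bash
python3 - <<'E'
from h import *
f=snap("top","t5");ptags(f)
p,Q,o=pose();print(p,o["joints"])
s=go([.4692,.0206,.0212],Rt(-17.9),8)
E
```

```text
tag mid [ 0.4719 -0.0702] eye [ 0.4987 -0.0736] yaw -7.3 L 0.0911 W 0.0364 dl 389
tag mid [ 0.4503 -0.1513] eye [ 0.4765 -0.1575] yaw -13.2 L 0.0910 W 0.0365 dl 413
tag mid [ 0.4327 -0.2474] eye [ 0.4592 -0.2426] yaw 10.2 L 0.0908 W 0.0364 dl 410
[0.4702 0.0236 0.2281] [ 0.1902  0.4458 -0.4484  2.1553  0.3554  0.5894  0.755 ]
8 rows t [ 0.0001 -0.0004  0.0065] a [0.03 0.14 0.08]
```

Request:
{"api": "arm_command", "payload": {
  "plan": [
    {"claw":0.3,"tx":0.0001,"ty":-0.0004,"tz":0.0065,"ax":0.03,"ay":0.14,"az":0.08},
    {"claw":0.3,"tx":0.0001,"ty":-0.0004,"tz":0.0065,"ax":0.03,"ay":0.14,"az":0.08},
    {"claw":0.3,"tx":0.0001,"ty":-0.0004,"tz":0.0065,"ax":0.03,"ay":0.14,"az":0.08},
    {"claw":0.3,"tx":0.0001,"ty":-0.0004,"tz":0.0065,"ax":0.03,"ay":0.14,"az":0.08},
    {"claw":0.3,"tx":0.0001,"ty":-0.0004,"tz":0.0065,"ax":0.03,"ay":0.14,"az":0.08},
    {"claw":0.3,"tx":0.0001,"ty":-0.0004,"tz":0.0065,"ax":0.03,"ay":0.14,"az":0.08},
    {"claw":0.3,"tx":0.0001,"ty":-0.0004,"tz":0.0065,"ax":0.03,"ay":0.14,"az":0.08},
    {"claw":0.3,"tx":0.0001,"ty":-0.0004,"tz":0.0065,"ax":0.03,"ay":0.14,"az":0.08},
    {"claw":0.3,"tx":0,"ty":0,"tz":0,"ax":0,"ay":0,"az":0},
    {"claw":0.3,"tx":0,"ty":0,"tz":0,"ax":0,"ay":0,"az":0}
  ]
}}

```text
clock: 17.37
tcp_pos: [0.4687, 0.0206, 0.1757]
orientation: [-0.489, -3.102, 0.001]
contact_force: [-0.6, 0.1, 0.1]
grip_width: 0.0597
gripper_force: 0.0
```

Request:
{"api": "arm_command", "payload": {
  "plan": [
    {"claw":1,"tx":0,"ty":0,"tz":0,"ax":0,"ay":0,"az":0},
    {"claw":1,"tx":0,"ty":0,"tz":0,"ax":0,"ay":0,"az":0},
    {"claw":1,"tx":0,"ty":0,"tz":0,"ax":0,"ay":0,"az":0},
    {"claw":1,"tx":0,"ty":0,"tz":0,"ax":0,"ay":0,"az":0},
    {"claw":1,"tx":0,"ty":0,"tz":0,"ax":0,"ay":0,"az":0},
    {"claw":1,"tx":0,"ty":0,"tz":-0.01,"ax":0,"ay":0,"az":0},
    {"claw":1,"tx":0,"ty":0,"tz":-0.02,"ax":0,"ay":0,"az":0},
    {"claw":1,"tx":0,"ty":0,"tz":-0.03,"ax":0,"ay":0,"az":0},
    {"claw":1,"tx":0,"ty":0,"tz":-0.03,"ax":0,"ay":0,"az":0},
    {"claw":1,"tx":0,"ty":0,"tz":-0.01,"ax":0,"ay":0,"az":0}
  ]
}}

```text
clock: 18.2
tcp_pos: [0.47, 0.021, 0.2804]
orientation: [0.488, 3.098, 0.001]
contact_force: [1.0, -0.3, -0.5]
grip_width: 0.0335
gripper_force: 70.0
```

```bash
python3 - <<'E'
from h import *
eye(2); P,M=hang(2,.048,40); s=go(P,M,18)
E
```

```text
eye lat -0.0479 perp -0.1333 s 0.0843 pitch 0.3 j [ 0.25  0.36 -0.51  2.12  0.27  0.72  0.83] w 0.0335 f 70.0 [ 1.  -0.3 -0.5]
18 rows t [-0.0007  0.0023  0.0009] a [-0.48 -2.17 -1.33]
```

Request:
{"api": "arm_command", "payload": {
  "plan": [
    {"claw":1,"tx":-0.0007,"ty":0.0023,"tz":0.0009,"ax":-0.48,"ay":-2.17,"az":-1.33},
    {"claw":1,"tx":-0.0007,"ty":0.0023,"tz":0.0009,"ax":-0.48,"ay":-2.17,"az":-1.33},
    {"claw":1,"tx":-0.0007,"ty":0.0023,"tz":0.0009,"ax":-0.48,"ay":-2.17,"az":-1.33},
    {"claw":1,"tx":-0.0007,"ty":0.0023,"tz":0.0009,"ax":-0.48,"ay":-2.17,"az":-1.33},
    {"claw":1,"tx":-0.0007,"ty":0.0023,"tz":0.0009,"ax":-0.48,"ay":-2.17,"az":-1.33},
    {"claw":1,"tx":-0.0007,"ty":0.0023,"tz":0.0009,"ax":-0.48,"ay":-2.17,"az":-1.33},
    {"claw":1,"tx":-0.0007,"ty":0.0023,"tz":0.0009,"ax":-0.48,"ay":-2.17,"az":-1.33},
    {"claw":1,"tx":-0.0007,"ty":0.0023,"tz":0.0009,"ax":-0.48,"ay":-2.17,"az":-1.33},
    {"claw":1,"tx":-0.0007,"ty":0.0023,"tz":0.0009,"ax":-0.48,"ay":-2.17,"az":-1.33},
    {"claw":1,"tx":-0.0007,"ty":0.0023,"tz":0.0009,"ax":-0.48,"ay":-2.17,"az":-1.33}
  ]
}}

```text
clock: 19.03
tcp_pos: [0.4817, 0.0416, 0.2694]
orientation: [0.105, 2.752, 0.033]
contact_force: [1.1, 0.6, -0.8]
grip_width: 0.0336
gripper_force: 70.0
```

Request:
{"api": "arm_command", "payload": {
  "plan": [
    {"claw":1,"tx":-0.0007,"ty":0.0023,"tz":0.0009,"ax":-0.48,"ay":-2.17,"az":-1.33},
    {"claw":1,"tx":-0.0007,"ty":0.0023,"tz":0.0009,"ax":-0.48,"ay":-2.17,"az":-1.33},
    {"claw":1,"tx":-0.0007,"ty":0.0023,"tz":0.0009,"ax":-0.48,"ay":-2.17,"az":-1.33},
    {"claw":1,"tx":-0.0007,"ty":0.0023,"tz":0.0009,"ax":-0.48,"ay":-2.17,"az":-1.33},
    {"claw":1,"tx":-0.0007,"ty":0.0023,"tz":0.0009,"ax":-0.48,"ay":-2.17,"az":-1.33},
    {"claw":1,"tx":-0.0007,"ty":0.0023,"tz":0.0009,"ax":-0.48,"ay":-2.17,"az":-1.33},
    {"claw":1,"tx":-0.0007,"ty":0.0023,"tz":0.0009,"ax":-0.48,"ay":-2.17,"az":-1.33},
    {"claw":1,"tx":-0.0007,"ty":0.0023,"tz":0.0009,"ax":-0.48,"ay":-2.17,"az":-1.33},
    {"claw":1,"tx":0,"ty":0,"tz":0,"ax":0,"ay":0,"az":0},
    {"claw":1,"tx":0,"ty":0,"tz":0,"ax":0,"ay":0,"az":0}
  ]
}}

```text
clock: 19.87
tcp_pos: [0.4884, 0.0549, 0.2661]
orientation: [-0.101, 2.508, 0.041]
contact_force: [-0.2, -0.6, -0.6]
grip_width: 0.033
gripper_force: 70.0
```

```bash
cat >> h.py <<'E'
def seen(i):
    for c in("top","side"):
        r.grab_frame(c)
        for t in "ABCDE":
            for d in r.tip_of(f"tag{t}_eye",c):
                q=w(c,d["location"])-peg(i)
                if np.linalg.norm(q)<.1: print(c,t,round(d["confidence"],2),"lat %.4f perp %.4f s %.4f"%(q@BY,q@np.cross(BY,AX),q@AX))
E
python3 - <<'E'
from h import *
eye(2); seen(2); P,M=hang(2,.042,40); s=go(P,M,6); P,M=hang(2,.008,42); s=go(P,M,10,s)
E
```

```text
eye lat -0.0092 perp -0.0159 s 0.0440 pitch 36.2 j [ 0.08  0.34 -0.41  2.3   1.99  0.25 -0.54] w 0.0330 f 70.0 [-0.2 -0.6 -0.6]
top A 0.83 lat 0.0670 perp -0.0036 s 0.0002
top E 0.56 lat -0.0087 perp -0.0142 s 0.0404
side A 0.41 lat 0.0617 perp -0.0029 s -0.0004
side E 0.65 lat -0.0055 perp -0.0114 s 0.0458
6 rows t [-0.0007  0.0008  0.0007] a [-0.19 -0.62 -0.32]
10 rows t [ 0.0009 -0.      0.0035] a [-0.  -0.2  0. ]
```

Request:
{"api": "arm_command", "payload": {
  "plan": [
    {"claw":1,"tx":-0.0007,"ty":0.0008,"tz":0.0007,"ax":-0.19,"ay":-0.62,"az":-0.32},
    {"claw":1,"tx":-0.0007,"ty":0.0008,"tz":0.0007,"ax":-0.19,"ay":-0.62,"az":-0.32},
    {"claw":1,"tx":-0.0007,"ty":0.0008,"tz":0.0007,"ax":-0.19,"ay":-0.62,"az":-0.32},
    {"claw":1,"tx":-0.0007,"ty":0.0008,"tz":0.0007,"ax":-0.19,"ay":-0.62,"az":-0.32},
    {"claw":1,"tx":-0.0007,"ty":0.0008,"tz":0.0007,"ax":-0.19,"ay":-0.62,"az":-0.32},
    {"claw":1,"tx":-0.0007,"ty":0.0008,"tz":0.0007,"ax":-0.19,"ay":-0.62,"az":-0.32},
    {"claw":1,"tx":0,"ty":0,"tz":0,"ax":0,"ay":0,"az":0},
    {"claw":1,"tx":0,"ty":0,"tz":0,"ax":0,"ay":0,"az":0},
    {"claw":1,"tx":0,"ty":0,"tz":0,"ax":0,"ay":0,"az":0},
    {"claw":1,"tx":0,"ty":0,"tz":0,"ax":0,"ay":0,"az":0}
  ]
}}

```text
clock: 21.3
tcp_pos: [0.494, 0.0608, 0.2655]
orientation: [-0.15, 2.439, 0.054]
contact_force: [1.4, 0.0, 0.2]
grip_width: 0.0338
gripper_force: 70.0
```

```bash
python3 - <<'E'
from h import *
eye(2); seen(2); P,M=hang(2,.042,40); s=go(P,M,4); P,M=hang(2,.008,42); s=go(P,M,9)
E
```

```text
eye lat 0.0001 perp 0.0001 s 0.0422 pitch 40.0 j [ 0.18  0.37 -0.53  2.3   2.19  0.33 -0.67] w 0.0338 f 70.0 [1.4 0.  0.2]
top A 0.66 lat 0.0650 perp -0.0011 s -0.0031
top D 0.5 lat -0.0001 perp -0.0007 s 0.0007
top E 0.72 lat -0.0009 perp 0.0028 s 0.0433
top E 0.18 lat 0.0067 perp -0.0228 s 0.0394
side E 0.73 lat 0.0045 perp 0.0056 s 0.0431
4 rows t [ 0. -0.  0.] a [-0.  0.  0.]
9 rows t [ 0.0011 -0.      0.0039] a [-0.   -0.22  0.  ]
```

Request:
{"api": "arm_command", "payload": {
  "plan": [
    {"claw":1,"tx":0.0012,"ty":0,"tz":0.0038,"ax":0,"ay":-0.22,"az":0},
    {"claw":1,"tx":0.0012,"ty":0,"tz":0.0038,"ax":0,"ay":-0.22,"az":0},
    {"claw":1,"tx":0.0012,"ty":0,"tz":0.0038,"ax":0,"ay":-0.22,"az":0},
    {"claw":1,"tx":0.0012,"ty":0,"tz":0.0038,"ax":0,"ay":-0.22,"az":0},
    {"claw":1,"tx":0.0012,"ty":0,"tz":0.0038,"ax":0,"ay":-0.22,"az":0},
    {"claw":1,"tx":0.0012,"ty":0,"tz":0.0038,"ax":0,"ay":-0.22,"az":0},
    {"claw":1,"tx":0.0012,"ty":0,"tz":0.0038,"ax":0,"ay":-0.22,"az":0},
    {"claw":1,"tx":0.0012,"ty":0,"tz":0.0038,"ax":0,"ay":-0.22,"az":0},
    {"claw":1,"tx":0,"ty":0,"tz":0,"ax":0,"ay":0,"az":0},
    {"claw":1,"tx":0,"ty":0,"tz":0,"ax":0,"ay":0,"az":0}
  ]
}}

```text
clock: 22.73
tcp_pos: [0.5065, 0.0623, 0.2359]
orientation: [-0.148, 2.409, 0.056]
contact_force: [0.1, -0.4, -0.7]
grip_width: 0.0335
gripper_force: 70.0
```

```bash
python3 - <<'E'
from h import *
eye(2); seen(2)
E
```

```text
eye lat 0.0001 perp -0.0015 s 0.0121 pitch 41.7 j [ 0.23  0.47 -0.59  2.29  2.32  0.44 -0.76] w 0.0335 f 70.0 [ 0.1 -0.4 -0.7]
top A 0.71 lat 0.0657 perp -0.0004 s 0.0037
top A 0.41 lat 0.0032 perp 0.0001 s -0.0008
top D 0.41 lat 0.0023 perp -0.0253 s 0.0081
top E 0.72 lat -0.0020 perp 0.0021 s 0.0078
side A 0.44 lat 0.0620 perp -0.0045 s -0.0006
side E 0.6 lat -0.0010 perp 0.0014 s 0.0163
```

No force and the eye is on the axis: release and go back.

Request:
{"api": "arm_command", "payload": {
  "plan": [
    {"claw":0.36,"tx":0,"ty":0,"tz":0,"ax":0,"ay":0,"az":0},
    {"claw":0.36,"tx":0,"ty":0,"tz":0,"ax":0,"ay":0,"az":0},
    {"claw":0.36,"tx":0,"ty":0,"tz":0,"ax":0,"ay":0,"az":0},
    {"claw":0.36,"tx":0,"ty":0,"tz":0,"ax":0,"ay":0,"az":0},
    {"claw":0.36,"tx":0,"ty":0,"tz":-0.005,"ax":0,"ay":0,"az":0},
    {"claw":0.36,"tx":0,"ty":0,"tz":-0.01,"ax":0,"ay":0,"az":0},
    {"claw":0.36,"tx":0,"ty":0,"tz":-0.02,"ax":0,"ay":0,"az":0},
    {"claw":0.36,"tx":0,"ty":0,"tz":-0.03,"ax":0,"ay":0,"az":0},
    {"claw":0.36,"tx":0,"ty":0,"tz":-0.015,"ax":0,"ay":0,"az":0},
    {"claw":0.36,"tx":0,"ty":0,"tz":0,"ax":0,"ay":0,"az":0}
  ]
}}

```text
clock: 24.17
tcp_pos: [0.4521, 0.0558, 0.2978]
orientation: [-0.15, 2.406, 0.055]
contact_force: [0.5, -0.6, 0.2]
grip_width: 0.0546
gripper_force: 0.0
```

```bash
python3 - <<'E'
from h import *
hung()
s=go([.4719,-.0702,.07],Rt(-7.4),18)
E
```

```text
top A 0.9 peg 1 dist mm 2.7
top E 0.71 peg 2 dist mm 4.0
tag mid [ 0.4719 -0.0702] eye [ 0.4987 -0.0736] yaw -7.3 L 0.0911 W 0.0364 dl 389
tag mid [ 0.4503 -0.1512] eye [ 0.4766 -0.1574] yaw -13.2 L 0.0910 W 0.0365 dl 409
tag mid [ 0.4327 -0.2473] eye [ 0.4593 -0.2427] yaw 9.9 L 0.0910 W 0.0364 dl 420
side A 0.79 peg 1 dist mm 2.7
side C 0.68 peg 2 dist mm 2.3
side C 0.59 peg 1 dist mm 28.7
side D 0.33 peg 5 dist mm 7.4
side E 0.65 peg 5 dist mm 249.3
side E 0.53 peg 2 dist mm 3.0
18 rows t [ 0.0005 -0.0071  0.004 ] a [0.29 2.31 0.77]
```

Request:
{"api": "arm_command", "payload": {
  "plan": [
    {"claw":0.3,"tx":0.0005,"ty":-0.0071,"tz":0.004,"ax":0.29,"ay":2.31,"az":0.77},
    {"claw":0.3,"tx":0.0005,"ty":-0.0071,"tz":0.004,"ax":0.29,"ay":2.31,"az":0.77},
    {"claw":0.3,"tx":0.0005,"ty":-0.0071,"tz":0.004,"ax":0.29,"ay":2.31,"az":0.77},
    {"claw":0.3,"tx":0.0005,"ty":-0.0071,"tz":0.004,"ax":0.29,"ay":2.31,"az":0.77},
    {"claw":0.3,"tx":0.0005,"ty":-0.0071,"tz":0.004,"ax":0.29,"ay":2.31,"az":0.77},
    {"claw":0.3,"tx":0.0005,"ty":-0.0071,"tz":0.004,"ax":0.29,"ay":2.31,"az":0.77},
    {"claw":0.3,"tx":0.0005,"ty":-0.0071,"tz":0.004,"ax":0.29,"ay":2.31,"az":0.77},
    {"claw":0.3,"tx":0.0005,"ty":-0.0071,"tz":0.004,"ax":0.29,"ay":2.31,"az":0.77},
    {"claw":0.3,"tx":0.0005,"ty":-0.0071,"tz":0.004,"ax":0.29,"ay":2.31,"az":0.77},
    {"claw":0.3,"tx":0.0005,"ty":-0.0071,"tz":0.004,"ax":0.29,"ay":2.31,"az":0.77}
  ]
}}

```text
clock: 25.6
tcp_pos: [0.4736, -0.0076, 0.2619]
orientation: [0.015, 2.782, 0.027]
contact_force: [-0.3, 0.2, -0.5]
grip_width: 0.0595
gripper_force: 0.0
```

Request:
{"api": "arm_command", "payload": {
  "plan": [
    {"claw":0.3,"tx":0.0005,"ty":-0.0071,"tz":0.004,"ax":0.29,"ay":2.31,"az":0.77},
    {"claw":0.3,"tx":0.0005,"ty":-0.0071,"tz":0.004,"ax":0.29,"ay":2.31,"az":0.77},
    {"claw":0.3,"tx":0.0005,"ty":-0.0071,"tz":0.004,"ax":0.29,"ay":2.31,"az":0.77},
    {"claw":0.3,"tx":0.0005,"ty":-0.0071,"tz":0.004,"ax":0.29,"ay":2.31,"az":0.77},
    {"claw":0.3,"tx":0.0005,"ty":-0.0071,"tz":0.004,"ax":0.29,"ay":2.31,"az":0.77},
    {"claw":0.3,"tx":0.0005,"ty":-0.0071,"tz":0.004,"ax":0.29,"ay":2.31,"az":0.77},
    {"claw":0.3,"tx":0.0005,"ty":-0.0071,"tz":0.004,"ax":0.29,"ay":2.31,"az":0.77},
    {"claw":0.3,"tx":0.0005,"ty":-0.0071,"tz":0.004,"ax":0.29,"ay":2.31,"az":0.77},
    {"claw":0.3,"tx":0,"ty":0,"tz":0,"ax":0,"ay":0,"az":0},
    {"claw":0.3,"tx":0,"ty":0,"tz":0,"ax":0,"ay":0,"az":0}
  ]
}}

```text
clock: 26.43
tcp_pos: [0.4735, -0.0638, 0.229]
orientation: [0.187, 3.097, 0.0]
contact_force: [0.6, 0.4, 0.7]
grip_width: 0.0601
gripper_force: 0.0
```

```bash
python3 - <<'E'
from h import *
f=snap("top","t6");ptags(f)
p,Q,o=pose();print(p,o["joints"])
s=go([.4719,-.0702,.0212],Rt(-7.4),8)
E
```

```text
tag mid [ 0.4326 -0.2474] eye [ 0.4592 -0.2426] yaw 10.2 L 0.0909 W 0.0364 dl 383
[ 0.4735 -0.0634  0.2292] [ 0.5882  0.5094 -0.7123  2.1327  0.5651  0.6469  0.9383]
8 rows t [ 0.0002 -0.0009  0.0066] a [0.02 0.28 0.07]
```

Request:
{"api": "arm_command", "payload": {
  "plan": [
    {"claw":0.3,"tx":0.0002,"ty":-0.0009,"tz":0.0066,"ax":0.02,"ay":0.28,"az":0.07},
    {"claw":0.3,"tx":0.0002,"ty":-0.0009,"tz":0.0066,"ax":0.02,"ay":0.28,"az":0.07},
    {"claw":0.3,"tx":0.0002,"ty":-0.0009,"tz":0.0066,"ax":0.02,"ay":0.28,"az":0.07},
    {"claw":0.3,"tx":0.0002,"ty":-0.0009,"tz":0.0066,"ax":0.02,"ay":0.28,"az":0.07},
    {"claw":0.3,"tx":0.0002,"ty":-0.0009,"tz":0.0066,"ax":0.02,"ay":0.28,"az":0.07},
    {"claw":0.3,"tx":0.0002,"ty":-0.0009,"tz":0.0066,"ax":0.02,"ay":0.28,"az":0.07},
    {"claw":0.3,"tx":0.0002,"ty":-0.0009,"tz":0.0066,"ax":0.02,"ay":0.28,"az":0.07},
    {"claw":0.3,"tx":0.0002,"ty":-0.0009,"tz":0.0066,"ax":0.02,"ay":0.28,"az":0.07},
    {"claw":0.3,"tx":0,"ty":0,"tz":0,"ax":0,"ay":0,"az":0},
    {"claw":0.3,"tx":0,"ty":0,"tz":0,"ax":0,"ay":0,"az":0}
  ]
}}

```text
clock: 27.32
tcp_pos: [0.4719, -0.0707, 0.176]
orientation: [-0.203, -3.133, 0.001]
contact_force: [-0.0, 0.5, 0.1]
grip_width: 0.0596
gripper_force: 0.0
```

Request:
{"api": "arm_command", "payload": {
  "plan": [
    {"claw":1,"tx":0,"ty":0,"tz":0,"ax":0,"ay":0,"az":0},
    {"claw":1,"tx":0,"ty":0,"tz":0,"ax":0,"ay":0,"az":0},
    {"claw":1,"tx":0,"ty":0,"tz":0,"ax":0,"ay":0,"az":0},
    {"claw":1,"tx":0,"ty":0,"tz":0,"ax":0,"ay":0,"az":0},
    {"claw":1,"tx":0,"ty":0,"tz":0,"ax":0,"ay":0,"az":0},
    {"claw":1,"tx":0,"ty":0,"tz":-0.01,"ax":0,"ay":0,"az":0},
    {"claw":1,"tx":0,"ty":0,"tz":-0.02,"ax":0,"ay":0,"az":0},
    {"claw":1,"tx":0,"ty":0,"tz":-0.03,"ax":0,"ay":0,"az":0},
    {"claw":1,"tx":0,"ty":0,"tz":-0.03,"ax":0,"ay":0,"az":0},
    {"claw":1,"tx":0,"ty":0,"tz":-0.01,"ax":0,"ay":0,"az":0}
  ]
}}

```text
clock: 28.15
tcp_pos: [0.4733, -0.0702, 0.2806]
orientation: [0.202, 3.131, -0.002]
contact_force: [1.6, -0.2, 0.1]
grip_width: 0.0333
gripper_force: 70.0
```

```bash
python3 - <<'E'
from h import *
eye(3); P,M=hang(3,.046,41); s=go(P,M,18)
E
```

```text
eye lat -0.0703 perp -0.1384 s 0.0881 pitch 0.3 j [ 0.67  0.44 -0.79  2.09  0.44  0.78  1.05] w 0.0333 f 70.0 [ 1.6 -0.2  0.1]
18 rows t [-0.001   0.0037  0.0013] a [-0.29 -2.25 -0.76]
```

Request:
{"api": "arm_command", "payload": {
  "plan": [
    {"claw":1,"tx":-0.001,"ty":0.0037,"tz":0.0013,"ax":-0.29,"ay":-2.25,"az":-0.76},
    {"claw":1,"tx":-0.001,"ty":0.0037,"tz":0.0013,"ax":-0.29,"ay":-2.25,"az":-0.76},
    {"claw":1,"tx":-0.001,"ty":0.0037,"tz":0.0013,"ax":-0.29,"ay":-2.25,"az":-0.76},
    {"claw":1,"tx":-0.001,"ty":0.0037,"tz":0.0013,"ax":-0.29,"ay":-2.25,"az":-0.76},
    {"claw":1,"tx":-0.001,"ty":0.0037,"tz":0.0013,"ax":-0.29,"ay":-2.25,"az":-0.76},
    {"claw":1,"tx":-0.001,"ty":0.0037,"tz":0.0013,"ax":-0.29,"ay":-2.25,"az":-0.76},
    {"claw":1,"tx":-0.001,"ty":0.0037,"tz":0.0013,"ax":-0.29,"ay":-2.25,"az":-0.76},
    {"claw":1,"tx":-0.001,"ty":0.0037,"tz":0.0013,"ax":-0.29,"ay":-2.25,"az":-0.76},
    {"claw":1,"tx":-0.001,"ty":0.0037,"tz":0.0013,"ax":-0.29,"ay":-2.25,"az":-0.76},
    {"claw":1,"tx":-0.001,"ty":0.0037,"tz":0.0013,"ax":-0.29,"ay":-2.25,"az":-0.76}
  ]
}}

```text
clock: 28.98
tcp_pos: [0.4864, -0.0343, 0.2662]
orientation: [-0.008, 2.746, 0.034]
contact_force: [-0.8, -0.3, -1.6]
grip_width: 0.0335
gripper_force: 70.0
```

Request:
{"api": "arm_command", "payload": {
  "plan": [
    {"claw":1,"tx":-0.001,"ty":0.0037,"tz":0.0013,"ax":-0.29,"ay":-2.25,"az":-0.76},
    {"claw":1,"tx":-0.001,"ty":0.0037,"tz":0.0013,"ax":-0.29,"ay":-2.25,"az":-0.76},
    {"claw":1,"tx":-0.001,"ty":0.0037,"tz":0.0013,"ax":-0.29,"ay":-2.25,"az":-0.76},
    {"claw":1,"tx":-0.001,"ty":0.0037,"tz":0.0013,"ax":-0.29,"ay":-2.25,"az":-0.76},
    {"claw":1,"tx":-0.001,"ty":0.0037,"tz":0.0013,"ax":-0.29,"ay":-2.25,"az":-0.76},
    {"claw":1,"tx":-0.001,"ty":0.0037,"tz":0.0013,"ax":-0.29,"ay":-2.25,"az":-0.76},
    {"claw":1,"tx":-0.001,"ty":0.0037,"tz":0.0013,"ax":-0.29,"ay":-2.25,"az":-0.76},
    {"claw":1,"tx":-0.001,"ty":0.0037,"tz":0.0013,"ax":-0.29,"ay":-2.25,"az":-0.76},
    {"claw":1,"tx":0,"ty":0,"tz":0,"ax":0,"ay":0,"az":0},
    {"claw":1,"tx":0,"ty":0,"tz":0,"ax":0,"ay":0,"az":0}
  ]
}}

```text
clock: 29.82
tcp_pos: [0.495, -0.0106, 0.2614]
orientation: [-0.122, 2.486, 0.045]
contact_force: [0.8, -0.3, -0.2]
grip_width: 0.0335
gripper_force: 70.0
```

```bash
python3 - <<'E'
from h import *
eye(3);  P,M=hang(3,.042,40); s=go(P,M,6)
E
```

```text
eye lat -0.0094 perp -0.0161 s 0.0417 pitch 37.4 j [ 0.55  0.43 -0.76  2.28  2.04  0.3  -0.36] w 0.0335 f 70.0 [ 0.8 -0.3 -0.2]
6 rows t [-0.0014  0.0012  0.0003] a [-0.12 -0.43 -0.19]
```

Request:
{"api": "arm_command", "payload": {
  "plan": [
    {"claw":1,"tx":-0.0014,"ty":0.0012,"tz":0.0002,"ax":-0.12,"ay":-0.43,"az":-0.19},
    {"claw":1,"tx":-0.0014,"ty":0.0012,"tz":0.0002,"ax":-0.12,"ay":-0.43,"az":-0.19},
    {"claw":1,"tx":-0.0014,"ty":0.0012,"tz":0.0002,"ax":-0.12,"ay":-0.43,"az":-0.19},
    {"claw":1,"tx":-0.0014,"ty":0.0012,"tz":0.0002,"ax":-0.12,"ay":-0.43,"az":-0.19},
    {"claw":1,"tx":-0.0014,"ty":0.0012,"tz":0.0002,"ax":-0.12,"ay":-0.43,"az":-0.19},
    {"claw":1,"tx":-0.0014,"ty":0.0012,"tz":0.0002,"ax":-0.12,"ay":-0.43,"az":-0.19},
    {"claw":1,"tx":0,"ty":0,"tz":0,"ax":0,"ay":0,"az":0},
    {"claw":1,"tx":0,"ty":0,"tz":0,"ax":0,"ay":0,"az":0},
    {"claw":1,"tx":0,"ty":0,"tz":0,"ax":0,"ay":0,"az":0},
    {"claw":1,"tx":0,"ty":0,"tz":0,"ax":0,"ay":0,"az":0}
  ]
}}

```text
clock: 30.65
tcp_pos: [0.5018, -0.0022, 0.2659]
orientation: [-0.151, 2.438, 0.054]
contact_force: [1.1, -0.9, -1.1]
grip_width: 0.0335
gripper_force: 70.0
```

```bash
python3 - <<'E'
from h import *
eye(3); seen(3); P,M=hang(3,.009,42); s=go(P,M,8)
E
```

```text
eye lat 0.0006 perp 0.0007 s 0.0427 pitch 40.1 j [ 0.59  0.45 -0.82  2.28  2.13  0.34 -0.42] w 0.0335 f 70.0 [ 1.1 -0.9 -1.1]
top A 0.66 lat 0.0022 perp -0.0034 s -0.0012
top B 0.54 lat 0.0045 perp 0.0006 s 0.0439
top C 0.26 lat 0.0613 perp 0.0006 s -0.0010
side B 0.61 lat 0.0033 perp 0.0057 s 0.0392
8 rows t [ 0.0012 -0.0001  0.0043] a [ 0.   -0.24  0.01]
```

Request:
{"api": "arm_command", "payload": {
  "plan": [
    {"claw":1,"tx":0.0013,"ty":-0.0002,"tz":0.0043,"ax":0,"ay":-0.24,"az":0},
    {"claw":1,"tx":0.0013,"ty":-0.0002,"tz":0.0043,"ax":0,"ay":-0.24,"az":0},
    {"claw":1,"tx":0.0013,"ty":-0.0002,"tz":0.0043,"ax":0,"ay":-0.24,"az":0},
    {"claw":1,"tx":0.0013,"ty":-0.0002,"tz":0.0043,"ax":0,"ay":-0.24,"az":0},
    {"claw":1,"tx":0.0013,"ty":-0.0002,"tz":0.0043,"ax":0,"ay":-0.24,"az":0},
    {"claw":1,"tx":0.0013,"ty":-0.0002,"tz":0.0043,"ax":0,"ay":-0.24,"az":0},
    {"claw":1,"tx":0.0013,"ty":-0.0002,"tz":0.0043,"ax":0,"ay":-0.24,"az":0},
    {"claw":1,"tx":0.0012,"ty":0,"tz":0.0035,"ax":0,"ay":-0.24,"az":0},
    {"claw":1,"tx":0,"ty":0,"tz":0,"ax":0,"ay":0,"az":0},
    {"claw":1,"tx":0,"ty":0,"tz":0,"ax":0,"ay":0,"az":0}
  ]
}}

```text
clock: 32.08
tcp_pos: [0.5161, -0.0018, 0.2335]
orientation: [-0.149, 2.405, 0.057]
contact_force: [0.2, 1.2, 0.1]
grip_width: 0.0335
gripper_force: 70.0
```

```bash
python3 - <<'E'
from h import *
eye(3); seen(3)
E
```

```text
eye lat -0.0006 perp -0.0008 s 0.0094 pitch 42.0 j [ 0.62  0.58 -0.88  2.27  2.27  0.46 -0.49] w 0.0335 f 70.0 [0.2 1.2 0.1]
top B 0.64 lat 0.0021 perp 0.0010 s 0.0098
top C 0.2 lat 0.0628 perp -0.0242 s -0.0118
top E 0.83 lat 0.0605 perp 0.0005 s -0.0006
side B 0.48 lat -0.0001 perp 0.0061 s 0.0122
side C 0.7 lat -0.0012 perp -0.0245 s 0.0083
side E 0.61 lat 0.0638 perp 0.0009 s -0.0012
```

Request:
{"api": "arm_command", "payload": {
  "plan": [
    {"claw":0.36,"tx":0,"ty":0,"tz":0,"ax":0,"ay":0,"az":0},
    {"claw":0.36,"tx":0,"ty":0,"tz":0,"ax":0,"ay":0,"az":0},
    {"claw":0.36,"tx":0,"ty":0,"tz":0,"ax":0,"ay":0,"az":0},
    {"claw":0.36,"tx":0,"ty":0,"tz":0,"ax":0,"ay":0,"az":0},
    {"claw":0.36,"tx":0,"ty":0,"tz":-0.005,"ax":0,"ay":0,"az":0},
    {"claw":0.36,"tx":0,"ty":0,"tz":-0.01,"ax":0,"ay":0,"az":0},
    {"claw":0.36,"tx":0,"ty":0,"tz":-0.02,"ax":0,"ay":0,"az":0},
    {"claw":0.36,"tx":0,"ty":0,"tz":-0.03,"ax":0,"ay":0,"az":0},
    {"claw":0.36,"tx":0,"ty":0,"tz":-0.015,"ax":0,"ay":0,"az":0},
    {"claw":0.36,"tx":0,"ty":0,"tz":0,"ax":0,"ay":0,"az":0}
  ]
}}

```text
clock: 33.52
tcp_pos: [0.4615, -0.0083, 0.295]
orientation: [-0.151, 2.402, 0.053]
contact_force: [0.6, -0.7, -0.4]
grip_width: 0.0546
gripper_force: 0.0
```

```bash
python3 - <<'E'
from h import *
hung()
s=go([.4503,-.1512,.07],Rt(-13.2),20)
E
```

```text
top A 0.87 peg 1 dist mm 2.1
top B 0.81 peg 3 dist mm 4.3
top B 0.72 peg 2 dist mm 3.7
top E 0.59 peg 2 dist mm 5.0
tag mid [ 0.4503 -0.1513] eye [ 0.4765 -0.1575] yaw -13.2 L 0.0912 W 0.0367 dl 382
tag mid [ 0.4327 -0.2474] eye [ 0.4592 -0.2426] yaw 10.2 L 0.0908 W 0.0364 dl 438
side A 0.71 peg 1 dist mm 3.2
side B 0.81 peg 3 dist mm 3.0
side E 0.7 peg 2 dist mm 1.5
20 rows t [ 0.0015 -0.0073  0.0029] a [0.37 2.08 0.97]
```

Request:
{"api": "arm_command", "payload": {
  "plan": [
    {"claw":0.3,"tx":0.0015,"ty":-0.0073,"tz":0.0029,"ax":0.37,"ay":2.08,"az":0.97},
    {"claw":0.3,"tx":0.0015,"ty":-0.0073,"tz":0.0029,"ax":0.37,"ay":2.08,"az":0.97},
    {"claw":0.3,"tx":0.0015,"ty":-0.0073,"tz":0.0029,"ax":0.37,"ay":2.08,"az":0.97},
    {"claw":0.3,"tx":0.0015,"ty":-0.0073,"tz":0.0029,"ax":0.37,"ay":2.08,"az":0.97},
    {"claw":0.3,"tx":0.0015,"ty":-0.0073,"tz":0.0029,"ax":0.37,"ay":2.08,"az":0.97},
    {"claw":0.3,"tx":0.0015,"ty":-0.0073,"tz":0.0029,"ax":0.37,"ay":2.08,"az":0.97},
    {"claw":0.3,"tx":0.0015,"ty":-0.0073,"tz":0.0029,"ax":0.37,"ay":2.08,"az":0.97},
    {"claw":0.3,"tx":0.0015,"ty":-0.0073,"tz":0.0029,"ax":0.37,"ay":2.08,"az":0.97},
    {"claw":0.3,"tx":0.0015,"ty":-0.0073,"tz":0.0029,"ax":0.37,"ay":2.08,"az":0.97},
    {"claw":0.3,"tx":0.0015,"ty":-0.0073,"tz":0.0029,"ax":0.37,"ay":2.08,"az":0.97}
  ]
}}

```text
clock: 34.95
tcp_pos: [0.4694, -0.0769, 0.2612]
orientation: [0.071, 2.755, 0.031]
contact_force: [1.3, -0.0, 0.2]
grip_width: 0.0599
gripper_force: 0.0
```

Request:
{"api": "arm_command", "payload": {
  "plan": [
    {"claw":0.3,"tx":0.0015,"ty":-0.0073,"tz":0.0029,"ax":0.37,"ay":2.08,"az":0.97},
    {"claw":0.3,"tx":0.0015,"ty":-0.0073,"tz":0.0029,"ax":0.37,"ay":2.08,"az":0.97},
    {"claw":0.3,"tx":0.0015,"ty":-0.0073,"tz":0.0029,"ax":0.37,"ay":2.08,"az":0.97},
    {"claw":0.3,"tx":0.0015,"ty":-0.0073,"tz":0.0029,"ax":0.37,"ay":2.08,"az":0.97},
    {"claw":0.3,"tx":0.0015,"ty":-0.0073,"tz":0.0029,"ax":0.37,"ay":2.08,"az":0.97},
    {"claw":0.3,"tx":0.0015,"ty":-0.0073,"tz":0.0029,"ax":0.37,"ay":2.08,"az":0.97},
    {"claw":0.3,"tx":0.0015,"ty":-0.0073,"tz":0.0029,"ax":0.37,"ay":2.08,"az":0.97},
    {"claw":0.3,"tx":0.0015,"ty":-0.0073,"tz":0.0029,"ax":0.37,"ay":2.08,"az":0.97},
    {"claw":0.3,"tx":0.0015,"ty":-0.0073,"tz":0.0029,"ax":0.37,"ay":2.08,"az":0.97},
    {"claw":0.3,"tx":0.0015,"ty":-0.0073,"tz":0.0029,"ax":0.37,"ay":2.08,"az":0.97}
  ]
}}

```text
clock: 35.78
tcp_pos: [0.4521, -0.1475, 0.228]
orientation: [0.349, 3.104, -0.0]
contact_force: [-0.1, 0.2, 0.2]
grip_width: 0.0598
gripper_force: 0.0
```

```bash
python3 - <<'E'
from h import *
f=snap("top","t7");ptags(f);snap("side","s7")
p,Q,o=pose();print(p,o["joints"])
s=go([.4503,-.1512,.0212],Rt(-13.2),8)
E
```

```text
[ 0.452  -0.1481  0.2276] [ 0.8815  0.5652 -0.8571  2.1243  0.6626  0.7189  0.9317]
8 rows t [ 0.0002 -0.0004  0.0064] a [0.01 0.13 0.04]
```

Request:
{"api": "arm_command", "payload": {
  "plan": [
    {"claw":0.3,"tx":0.0002,"ty":-0.0004,"tz":0.0064,"ax":0.01,"ay":0.13,"az":0.04},
    {"claw":0.3,"tx":0.0002,"ty":-0.0004,"tz":0.0064,"ax":0.01,"ay":0.13,"az":0.04},
    {"claw":0.3,"tx":0.0002,"ty":-0.0004,"tz":0.0064,"ax":0.01,"ay":0.13,"az":0.04},
    {"claw":0.3,"tx":0.0002,"ty":-0.0004,"tz":0.0064,"ax":0.01,"ay":0.13,"az":0.04},
    {"claw":0.3,"tx":0.0002,"ty":-0.0004,"tz":0.0064,"ax":0.01,"ay":0.13,"az":0.04},
    {"claw":0.3,"tx":0.0002,"ty":-0.0004,"tz":0.0064,"ax":0.01,"ay":0.13,"az":0.04},
    {"claw":0.3,"tx":0.0002,"ty":-0.0004,"tz":0.0064,"ax":0.01,"ay":0.13,"az":0.04},
    {"claw":0.3,"tx":0.0002,"ty":-0.0004,"tz":0.0064,"ax":0.01,"ay":0.13,"az":0.04},
    {"claw":0.3,"tx":0,"ty":0,"tz":0,"ax":0,"ay":0,"az":0},
    {"claw":0.3,"tx":0,"ty":0,"tz":0,"ax":0,"ay":0,"az":0}
  ]
}}

```text
clock: 36.72
tcp_pos: [0.4504, -0.1498, 0.1767]
orientation: [0.357, 3.12, 0.001]
contact_force: [-0.4, 0.2, 1.0]
grip_width: 0.0599
gripper_force: 0.0
```

Request:
{"api": "arm_command", "payload": {
  "plan": [
    {"claw":1,"tx":0,"ty":0,"tz":0,"ax":0,"ay":0,"az":0},
    {"claw":1,"tx":0,"ty":0,"tz":0,"ax":0,"ay":0,"az":0},
    {"claw":1,"tx":0,"ty":0,"tz":0,"ax":0,"ay":0,"az":0},
    {"claw":1,"tx":0,"ty":0,"tz":0,"ax":0,"ay":0,"az":0},
    {"claw":1,"tx":0,"ty":0,"tz":0,"ax":0,"ay":0,"az":0},
    {"claw":1,"tx":0,"ty":0,"tz":-0.01,"ax":0,"ay":0,"az":0},
    {"claw":1,"tx":0,"ty":0,"tz":-0.02,"ax":0,"ay":0,"az":0},
    {"claw":1,"tx":0,"ty":0,"tz":-0.03,"ax":0,"ay":0,"az":0},
    {"claw":1,"tx":0,"ty":0,"tz":-0.03,"ax":0,"ay":0,"az":0},
    {"claw":1,"tx":0,"ty":0,"tz":-0.01,"ax":0,"ay":0,"az":0}
  ]
}}

```text
clock: 37.55
tcp_pos: [0.4515, -0.1496, 0.2811]
orientation: [0.356, 3.115, -0.001]
contact_force: [0.4, -0.9, -1.0]
grip_width: 0.0334
gripper_force: 69.9
```

```bash
python3 - <<'E'
from h import *
eye(4); P,M=hang(4,.046,41); s=go(P,M,20)
E
```

```text
eye lat -0.0851 perp -0.1640 s 0.1067 pitch 0.4 j [ 0.96  0.49 -0.94  2.09  0.54  0.82  1.03] w 0.0334 f 69.9 [ 0.4 -0.9 -1. ]
20 rows t [-0.0021  0.0043  0.0016] a [-0.36 -2.01 -0.96]
```

Request:
{"api": "arm_command", "payload": {
  "plan": [
    {"claw":1,"tx":-0.0021,"ty":0.0043,"tz":0.0016,"ax":-0.36,"ay":-2.01,"az":-0.96},
    {"claw":1,"tx":-0.0021,"ty":0.0043,"tz":0.0016,"ax":-0.36,"ay":-2.01,"az":-0.96},
    {"claw":1,"tx":-0.0021,"ty":0.0043,"tz":0.0016,"ax":-0.36,"ay":-2.01,"az":-0.96},
    {"claw":1,"tx":-0.0021,"ty":0.0043,"tz":0.0016,"ax":-0.36,"ay":-2.01,"az":-0.96},
    {"claw":1,"tx":-0.0021,"ty":0.0043,"tz":0.0016,"ax":-0.36,"ay":-2.01,"az":-0.96},
    {"claw":1,"tx":-0.0021,"ty":0.0043,"tz":0.0016,"ax":-0.36,"ay":-2.01,"az":-0.96},
    {"claw":1,"tx":-0.0021,"ty":0.0043,"tz":0.0016,"ax":-0.36,"ay":-2.01,"az":-0.96},
    {"claw":1,"tx":-0.0021,"ty":0.0043,"tz":0.0016,"ax":-0.36,"ay":-2.01,"az":-0.96},
    {"claw":1,"tx":-0.0021,"ty":0.0043,"tz":0.0016,"ax":-0.36,"ay":-2.01,"az":-0.96},
    {"claw":1,"tx":-0.0021,"ty":0.0043,"tz":0.0016,"ax":-0.36,"ay":-2.01,"az":-0.96}
  ]
}}

```text
clock: 38.38
tcp_pos: [0.4796, -0.1105, 0.2657]
orientation: [0.081, 2.782, 0.032]
contact_force: [-0.4, -0.3, 0.6]
grip_width: 0.0329
gripper_force: 69.9
```

Request:
{"api": "arm_command", "payload": {
  "plan": [
    {"claw":1,"tx":-0.0021,"ty":0.0043,"tz":0.0016,"ax":-0.36,"ay":-2.01,"az":-0.96},
    {"claw":1,"tx":-0.0021,"ty":0.0043,"tz":0.0016,"ax":-0.36,"ay":-2.01,"az":-0.96},
    {"claw":1,"tx":-0.0021,"ty":0.0043,"tz":0.0016,"ax":-0.36,"ay":-2.01,"az":-0.96},
    {"claw":1,"tx":-0.0021,"ty":0.0043,"tz":0.0016,"ax":-0.36,"ay":-2.01,"az":-0.96},
    {"claw":1,"tx":-0.0021,"ty":0.0043,"tz":0.0016,"ax":-0.36,"ay":-2.01,"az":-0.96},
    {"claw":1,"tx":-0.0021,"ty":0.0043,"tz":0.0016,"ax":-0.36,"ay":-2.01,"az":-0.96},
    {"claw":1,"tx":-0.0021,"ty":0.0043,"tz":0.0016,"ax":-0.36,"ay":-2.01,"az":-0.96},
    {"claw":1,"tx":-0.0021,"ty":0.0043,"tz":0.0016,"ax":-0.36,"ay":-2.01,"az":-0.96},
    {"claw":1,"tx":-0.0021,"ty":0.0043,"tz":0.0016,"ax":-0.36,"ay":-2.01,"az":-0.96},
    {"claw":1,"tx":-0.0021,"ty":0.0043,"tz":0.0016,"ax":-0.36,"ay":-2.01,"az":-0.96}
  ]
}}

```text
clock: 39.22
tcp_pos: [0.5034, -0.0695, 0.2635]
orientation: [-0.137, 2.445, 0.052]
contact_force: [0.7, -0.3, -0.4]
grip_width: 0.0332
gripper_force: 69.9
```

```bash
python3 - <<'E'
from h import *
r.grab_frame("top");eye(4); P,M=hang(4,.042,40); s=go(P,M,7)
E
```

```text
eye lat -0.0028 perp -0.0074 s 0.0438 pitch 39.8 j [ 0.86  0.53 -0.97  2.25  2.06  0.32 -0.17] w 0.0330 f 69.9 [ 0.2 -0.5 -0.1]
7 rows t [-0.0009  0.0003  0.0004] a [-0.03 -0.03 -0.07]
```

Request:
{"api": "arm_command", "payload": {
  "plan": [
    {"claw":1,"tx":-0.0009,"ty":0.0003,"tz":0.0003,"ax":-0.03,"ay":-0.03,"az":-0.07},
    {"claw":1,"tx":-0.0009,"ty":0.0003,"tz":0.0003,"ax":-0.03,"ay":-0.03,"az":-0.07},
    {"claw":1,"tx":-0.0009,"ty":0.0003,"tz":0.0003,"ax":-0.03,"ay":-0.03,"az":-0.07},
    {"claw":1,"tx":-0.0009,"ty":0.0003,"tz":0.0003,"ax":-0.03,"ay":-0.03,"az":-0.07},
    {"claw":1,"tx":-0.0009,"ty":0.0003,"tz":0.0003,"ax":-0.03,"ay":-0.03,"az":-0.07},
    {"claw":1,"tx":-0.0009,"ty":0.0003,"tz":0.0003,"ax":-0.03,"ay":-0.03,"az":-0.07},
    {"claw":1,"tx":-0.0009,"ty":0.0003,"tz":0.0003,"ax":-0.03,"ay":-0.03,"az":-0.07},
    {"claw":1,"tx":0,"ty":0,"tz":0,"ax":0,"ay":0,"az":0},
    {"claw":1,"tx":0,"ty":0,"tz":0,"ax":0,"ay":0,"az":0},
    {"claw":1,"tx":0,"ty":0,"tz":0,"ax":0,"ay":0,"az":0}
  ]
}}

```text
clock: 40.1
tcp_pos: [0.5092, -0.067, 0.2652]
orientation: [-0.147, 2.444, 0.054]
contact_force: [-0.6, 0.0, -1.1]
grip_width: 0.0331
gripper_force: 69.9
```

```bash
python3 - <<'E'
from h import *
eye(4); seen(4); P,M=hang(4,.009,42); s=go(P,M,8)
E
```

```text
eye lat -0.0008 perp -0.0013 s 0.0421 pitch 39.8 j [ 0.84  0.52 -0.95  2.24  2.04  0.31 -0.15] w 0.0331 f 69.9 [-0.6  0.  -1.1]
top C 0.6 lat 0.0015 perp -0.0020 s 0.0427
side B 0.37 lat 0.0658 perp -0.0004 s -0.0001
side C 0.73 lat -0.0010 perp 0.0021 s 0.0438
side D 0.24 lat -0.0627 perp 0.0044 s 0.0021
8 rows t [0.0011 0.0001 0.0043] a [-0.01 -0.28 -0.01]
```

Request:
{"api": "arm_command", "payload": {
  "plan": [
    {"claw":1,"tx":0.0011,"ty":0.0001,"tz":0.0043,"ax":0,"ay":-0.28,"az":0},
    {"claw":1,"tx":0.0011,"ty":0.0001,"tz":0.0043,"ax":0,"ay":-0.28,"az":0},
    {"claw":1,"tx":0.0011,"ty":0.0001,"tz":0.0043,"ax":0,"ay":-0.28,"az":0},
    {"claw":1,"tx":0.0011,"ty":0.0001,"tz":0.0043,"ax":0,"ay":-0.28,"az":0},
    {"claw":1,"tx":0.0011,"ty":0.0001,"tz":0.0043,"ax":0,"ay":-0.28,"az":0},
    {"claw":1,"tx":0.0011,"ty":0.0001,"tz":0.0043,"ax":0,"ay":-0.28,"az":0},
    {"claw":1,"tx":0.0011,"ty":0.0001,"tz":0.0043,"ax":0,"ay":-0.28,"az":0},
    {"claw":1,"tx":0.0011,"ty":0.0001,"tz":0.0035,"ax":0,"ay":-0.28,"az":0},
    {"claw":1,"tx":0,"ty":0,"tz":0,"ax":0,"ay":0,"az":0},
    {"claw":1,"tx":0,"ty":0,"tz":0,"ax":0,"ay":0,"az":0}
  ]
}}

```text
clock: 41.53
tcp_pos: [0.5242, -0.0643, 0.2337]
orientation: [-0.145, 2.405, 0.057]
contact_force: [-0.5, 0.6, 0.5]
grip_width: 0.033
gripper_force: 69.9
```

```bash
python3 - <<'E'
from h import *
eye(4); seen(4)
E
```

```text
eye lat 0.0001 perp -0.0004 s 0.0092 pitch 42.0 j [ 0.87  0.67 -1.02  2.23  2.2   0.44 -0.23] w 0.0330 f 69.9 [-0.5  0.6  0.5]
top C 0.49 lat -0.0000 perp 0.0018 s 0.0082
side B 0.58 lat 0.0648 perp -0.0003 s -0.0027
side C 0.56 lat -0.0047 perp 0.0029 s 0.0018
side C 0.49 lat 0.0042 perp 0.0051 s 0.0095
```

Request:
{"api": "arm_command", "payload": {
  "plan": [
    {"claw":0.36,"tx":0,"ty":0,"tz":0,"ax":0,"ay":0,"az":0},
    {"claw":0.36,"tx":0,"ty":0,"tz":0,"ax":0,"ay":0,"az":0},
    {"claw":0.36,"tx":0,"ty":0,"tz":0,"ax":0,"ay":0,"az":0},
    {"claw":0.36,"tx":0,"ty":0,"tz":0,"ax":0,"ay":0,"az":0},
    {"claw":0.36,"tx":0,"ty":0,"tz":-0.005,"ax":0,"ay":0,"az":0},
    {"claw":0.36,"tx":0,"ty":0,"tz":-0.01,"ax":0,"ay":0,"az":0},
    {"claw":0.36,"tx":0,"ty":0,"tz":-0.02,"ax":0,"ay":0,"az":0},
    {"claw":0.36,"tx":0,"ty":0,"tz":-0.03,"ax":0,"ay":0,"az":0},
    {"claw":0.36,"tx":0,"ty":0,"tz":-0.015,"ax":0,"ay":0,"az":0},
    {"claw":0.36,"tx":0,"ty":0,"tz":0,"ax":0,"ay":0,"az":0}
  ]
}}

```text
clock: 42.97
tcp_pos: [0.4697, -0.0707, 0.2951]
orientation: [-0.147, 2.404, 0.052]
contact_force: [-0.2, -0.5, -0.2]
grip_width: 0.0548
gripper_force: 0.0
```

```bash
python3 - <<'E'
from h import *
hung()
s=go([.4327,-.2474,.07],Rt(10.2),20)
E
```

```text
top A 0.78 peg 1 dist mm 4.2
top B 0.63 peg 3 dist mm 7.3
top C 0.71 peg 4 dist mm 2.7
top C 0.63 peg 4 dist mm 6.4
top C 0.51 peg 5 dist mm 4.6
top E 0.76 peg 2 dist mm 6.1
top E 0.66 peg 1 dist mm 2.2
tag mid [ 0.4326 -0.2474] eye [ 0.4592 -0.2426] yaw 10.2 L 0.0909 W 0.0364 dl 406
side A 0.54 peg 1 dist mm 3.6
side B 0.77 peg 3 dist mm 3.8
side C 0.6 peg 4 dist mm 2.8
side E 0.69 peg 2 dist mm 1.2
20 rows t [ 0.0044 -0.0084  0.002 ] a [-0.06  2.1  -0.16]
```

Request:
{"api": "arm_command", "payload": {
  "plan": [
    {"claw":0.3,"tx":0.0044,"ty":-0.0084,"tz":0.002,"ax":-0.06,"ay":2.1,"az":-0.16},
    {"claw":0.3,"tx":0.0044,"ty":-0.0084,"tz":0.002,"ax":-0.06,"ay":2.1,"az":-0.16},
    {"claw":0.3,"tx":0.0044,"ty":-0.0084,"tz":0.002,"ax":-0.06,"ay":2.1,"az":-0.16},
    {"claw":0.3,"tx":0.0044,"ty":-0.0084,"tz":0.002,"ax":-0.06,"ay":2.1,"az":-0.16},
    {"claw":0.3,"tx":0.0044,"ty":-0.0084,"tz":0.002,"ax":-0.06,"ay":2.1,"az":-0.16},
    {"claw":0.3,"tx":0.0044,"ty":-0.0084,"tz":0.002,"ax":-0.06,"ay":2.1,"az":-0.16},
    {"claw":0.3,"tx":0.0044,"ty":-0.0084,"tz":0.002,"ax":-0.06,"ay":2.1,"az":-0.16},
    {"claw":0.3,"tx":0.0044,"ty":-0.0084,"tz":0.002,"ax":-0.06,"ay":2.1,"az":-0.16},
    {"claw":0.3,"tx":0.0044,"ty":-0.0084,"tz":0.002,"ax":-0.06,"ay":2.1,"az":-0.16},
    {"claw":0.3,"tx":0.0044,"ty":-0.0084,"tz":0.002,"ax":-0.06,"ay":2.1,"az":-0.16}
  ]
}}

```text
clock: 44.4
tcp_pos: [0.458, -0.1509, 0.2563]
orientation: [-0.201, 2.738, 0.03]
contact_force: [-0.4, 0.2, -0.0]
grip_width: 0.0597
gripper_force: 0.0
```

Request:
{"api": "arm_command", "payload": {
  "plan": [
    {"claw":0.3,"tx":0.0044,"ty":-0.0084,"tz":0.002,"ax":-0.06,"ay":2.1,"az":-0.16},
    {"claw":0.3,"tx":0.0044,"ty":-0.0084,"tz":0.002,"ax":-0.06,"ay":2.1,"az":-0.16},
    {"claw":0.3,"tx":0.0044,"ty":-0.0084,"tz":0.002,"ax":-0.06,"ay":2.1,"az":-0.16},
    {"claw":0.3,"tx":0.0044,"ty":-0.0084,"tz":0.002,"ax":-0.06,"ay":2.1,"az":-0.16},
    {"claw":0.3,"tx":0.0044,"ty":-0.0084,"tz":0.002,"ax":-0.06,"ay":2.1,"az":-0.16},
    {"claw":0.3,"tx":0.0044,"ty":-0.0084,"tz":0.002,"ax":-0.06,"ay":2.1,"az":-0.16},
    {"claw":0.3,"tx":0.0044,"ty":-0.0084,"tz":0.002,"ax":-0.06,"ay":2.1,"az":-0.16},
    {"claw":0.3,"tx":0.0044,"ty":-0.0084,"tz":0.002,"ax":-0.06,"ay":2.1,"az":-0.16},
    {"claw":0.3,"tx":0.0044,"ty":-0.0084,"tz":0.002,"ax":-0.06,"ay":2.1,"az":-0.16},
    {"claw":0.3,"tx":0.0044,"ty":-0.0084,"tz":0.002,"ax":-0.06,"ay":2.1,"az":-0.16}
  ]
}}

```text
clock: 45.23
tcp_pos: [0.4338, -0.2402, 0.2274]
orientation: [-0.271, 3.1, -0.001]
contact_force: [0.3, -0.5, -0.8]
grip_width: 0.0599
gripper_force: 0.0
```

```bash
python3 - <<'E'
from h import *
f=snap("top","t8");ptags(f);snap("side","s8")
for d in r.tip_of("tagD_mid","side"): print(round(d["confidence"],2),w("side",d["location"]))
p,Q,o=pose();print(p,o["joints"])
s=go([.4327,-.2474,.0212],Rt(10.2),8)
E
```

```text
0.75 [ 0.4838 -0.6752  0.0047]
0.73 [ 0.2412 -0.2852  0.0061]
0.68 [ 0.4347 -0.2473  0.0033]
[ 0.434  -0.24    0.2274] [ 1.2057  0.6944 -1.0594  2.0748  0.8307  0.8381  1.3978]
8 rows t [ 0.0004 -0.0009  0.0064] a [-0.02  0.23 -0.03]
```

Request:
{"api": "arm_command", "payload": {
  "plan": [
    {"claw":0.3,"tx":0.0004,"ty":-0.0009,"tz":0.0064,"ax":-0.02,"ay":0.23,"az":-0.03},
    {"claw":0.3,"tx":0.0004,"ty":-0.0009,"tz":0.0064,"ax":-0.02,"ay":0.23,"az":-0.03},
    {"claw":0.3,"tx":0.0004,"ty":-0.0009,"tz":0.0064,"ax":-0.02,"ay":0.23,"az":-0.03},
    {"claw":0.3,"tx":0.0004,"ty":-0.0009,"tz":0.0064,"ax":-0.02,"ay":0.23,"az":-0.03},
    {"claw":0.3,"tx":0.0004,"ty":-0.0009,"tz":0.0064,"ax":-0.02,"ay":0.23,"az":-0.03},
    {"claw":0.3,"tx":0.0004,"ty":-0.0009,"tz":0.0064,"ax":-0.02,"ay":0.23,"az":-0.03},
    {"claw":0.3,"tx":0.0004,"ty":-0.0009,"tz":0.0064,"ax":-0.02,"ay":0.23,"az":-0.03},
    {"claw":0.3,"tx":0.0004,"ty":-0.0009,"tz":0.0064,"ax":-0.02,"ay":0.23,"az":-0.03},
    {"claw":0.3,"tx":0,"ty":0,"tz":0,"ax":0,"ay":0,"az":0},
    {"claw":0.3,"tx":0,"ty":0,"tz":0,"ax":0,"ay":0,"az":0}
  ]
}}

```text
clock: 46.22
tcp_pos: [0.4329, -0.2472, 0.1761]
orientation: [0.28, -3.128, 0.001]
contact_force: [-0.7, 0.1, -0.0]
grip_width: 0.0597
gripper_force: 0.0
```

Request:
{"api": "arm_command", "payload": {
  "plan": [
    {"claw":1,"tx":0,"ty":0,"tz":0,"ax":0,"ay":0,"az":0},
    {"claw":1,"tx":0,"ty":0,"tz":0,"ax":0,"ay":0,"az":0},
    {"claw":1,"tx":0,"ty":0,"tz":0,"ax":0,"ay":0,"az":0},
    {"claw":1,"tx":0,"ty":0,"tz":0,"ax":0,"ay":0,"az":0},
    {"claw":1,"tx":0,"ty":0,"tz":0,"ax":0,"ay":0,"az":0},
    {"claw":1,"tx":0,"ty":0,"tz":-0.01,"ax":0,"ay":0,"az":0},
    {"claw":1,"tx":0,"ty":0,"tz":-0.02,"ax":0,"ay":0,"az":0},
    {"claw":1,"tx":0,"ty":0,"tz":-0.03,"ax":0,"ay":0,"az":0},
    {"claw":1,"tx":0,"ty":0,"tz":-0.03,"ax":0,"ay":0,"az":0},
    {"claw":1,"tx":0,"ty":0,"tz":-0.01,"ax":0,"ay":0,"az":0}
  ]
}}

```text
clock: 47.05
tcp_pos: [0.4342, -0.2469, 0.2807]
orientation: [-0.281, 3.125, -0.006]
contact_force: [0.6, 0.2, -1.1]
grip_width: 0.0333
gripper_force: 70.0
```

```bash
python3 - <<'E'
from h import *
eye(5); P,M=hang(5,.047,41); s=go(P,M,20)
E
```

```text
eye lat -0.1050 perp -0.1872 s 0.1224 pitch 0.3 j [ 1.27  0.63 -1.14  2.03  0.72  0.95  1.5 ] w 0.0333 f 70.0 [ 0.6  0.2 -1.1]
20 rows t [-0.0044  0.0052  0.0023] a [ 0.05 -2.04  0.16]
```

Request:
{"api": "arm_command", "payload": {
  "plan": [
    {"claw":1,"tx":-0.0044,"ty":0.0052,"tz":0.0023,"ax":0.05,"ay":-2.04,"az":0.16},
    {"claw":1,"tx":-0.0044,"ty":0.0052,"tz":0.0023,"ax":0.05,"ay":-2.04,"az":0.16},
    {"claw":1,"tx":-0.0044,"ty":0.0052,"tz":0.0023,"ax":0.05,"ay":-2.04,"az":0.16},
    {"claw":1,"tx":-0.0044,"ty":0.0052,"tz":0.0023,"ax":0.05,"ay":-2.04,"az":0.16},
    {"claw":1,"tx":-0.0044,"ty":0.0052,"tz":0.0023,"ax":0.05,"ay":-2.04,"az":0.16},
    {"claw":1,"tx":-0.0044,"ty":0.0052,"tz":0.0023,"ax":0.05,"ay":-2.04,"az":0.16},
    {"claw":1,"tx":-0.0044,"ty":0.0052,"tz":0.0023,"ax":0.05,"ay":-2.04,"az":0.16},
    {"claw":1,"tx":-0.0044,"ty":0.0052,"tz":0.0023,"ax":0.05,"ay":-2.04,"az":0.16},
    {"claw":1,"tx":-0.0044,"ty":0.0052,"tz":0.0023,"ax":0.05,"ay":-2.04,"az":0.16},
    {"claw":1,"tx":-0.0044,"ty":0.0052,"tz":0.0023,"ax":0.05,"ay":-2.04,"az":0.16}
  ]
}}

```text
clock: 47.88
tcp_pos: [0.4705, -0.1879, 0.2608]
orientation: [-0.209, 2.777, 0.031]
contact_force: [-1.3, -0.7, -1.1]
grip_width: 0.0332
gripper_force: 69.9
```

Request:
{"api": "arm_command", "payload": {
  "plan": [
    {"claw":1,"tx":-0.0044,"ty":0.0052,"tz":0.0023,"ax":0.05,"ay":-2.04,"az":0.16},
    {"claw":1,"tx":-0.0044,"ty":0.0052,"tz":0.0023,"ax":0.05,"ay":-2.04,"az":0.16},
    {"claw":1,"tx":-0.0044,"ty":0.0052,"tz":0.0023,"ax":0.05,"ay":-2.04,"az":0.16},
    {"claw":1,"tx":-0.0044,"ty":0.0052,"tz":0.0023,"ax":0.05,"ay":-2.04,"az":0.16},
    {"claw":1,"tx":-0.0044,"ty":0.0052,"tz":0.0023,"ax":0.05,"ay":-2.04,"az":0.16},
    {"claw":1,"tx":-0.0044,"ty":0.0052,"tz":0.0023,"ax":0.05,"ay":-2.04,"az":0.16},
    {"claw":1,"tx":-0.0044,"ty":0.0052,"tz":0.0023,"ax":0.05,"ay":-2.04,"az":0.16},
    {"claw":1,"tx":-0.0044,"ty":0.0052,"tz":0.0023,"ax":0.05,"ay":-2.04,"az":0.16},
    {"claw":1,"tx":-0.0044,"ty":0.0052,"tz":0.0023,"ax":0.05,"ay":-2.04,"az":0.16},
    {"claw":1,"tx":-0.0044,"ty":0.0052,"tz":0.0023,"ax":0.05,"ay":-2.04,"az":0.16}
  ]
}}

```text
clock: 48.72
tcp_pos: [0.5108, -0.132, 0.2625]
orientation: [-0.15, 2.439, 0.052]
contact_force: [0.1, -0.3, -1.0]
grip_width: 0.0333
gripper_force: 70.0
```

```bash
python3 - <<'E'
from h import *
r.grab_frame("top");eye(5); seen(5);P,M=hang(5,.042,40); s=go(P,M,7)
E
```

```text
eye lat -0.0007 perp -0.0068 s 0.0433 pitch 40.2 j [ 1.06  0.62 -1.06  2.2   1.92  0.29  0.14] w 0.0334 f 69.9 [ 0.3  0.9 -1.1]
top C 0.73 lat 0.0658 perp -0.0040 s 0.0025
top D 0.5 lat -0.0035 perp -0.0108 s 0.0463
side C 0.45 lat 0.0665 perp 0.0006 s -0.0012
side D 0.76 lat -0.0049 perp -0.0075 s 0.0412
side D 0.3 lat 0.0661 perp -0.0005 s -0.0010
side E 0.33 lat 0.0658 perp -0.0016 s -0.0035
7 rows t [-0.0011  0.0003  0.0003] a [-0.01 -0.02 -0.  ]
```

Request:
{"api": "arm_command", "payload": {
  "plan": [
    {"claw":1,"tx":-0.0011,"ty":0.0003,"tz":0.0003,"ax":0,"ay":-0.02,"az":0},
    {"claw":1,"tx":-0.0011,"ty":0.0003,"tz":0.0003,"ax":0,"ay":-0.02,"az":0},
    {"claw":1,"tx":-0.0011,"ty":0.0003,"tz":0.0003,"ax":0,"ay":-0.02,"az":0},
    {"claw":1,"tx":-0.0011,"ty":0.0003,"tz":0.0003,"ax":0,"ay":-0.02,"az":0},
    {"claw":1,"tx":-0.0011,"ty":0.0003,"tz":0.0003,"ax":0,"ay":-0.02,"az":0},
    {"claw":1,"tx":-0.0011,"ty":0.0003,"tz":0.0003,"ax":0,"ay":-0.02,"az":0},
    {"claw":1,"tx":-0.0011,"ty":0.0003,"tz":0.0003,"ax":0,"ay":-0.02,"az":0},
    {"claw":1,"tx":0,"ty":0,"tz":0,"ax":0,"ay":0,"az":0},
    {"claw":1,"tx":0,"ty":0,"tz":0,"ax":0,"ay":0,"az":0},
    {"claw":1,"tx":0,"ty":0,"tz":0,"ax":0,"ay":0,"az":0}
  ]
}}

```text
clock: 50.2
tcp_pos: [0.5175, -0.1296, 0.265]
orientation: [-0.149, 2.439, 0.054]
contact_force: [-0.6, 0.0, -1.0]
grip_width: 0.0328
gripper_force: 70.0
```

```bash
python3 - <<'E'
from h import *
eye(5); seen(5); P,M=hang(5,.009,42); s=go(P,M,8)
E
```

```text
eye lat 0.0002 perp -0.0001 s 0.0418 pitch 40.0 j [ 1.04  0.61 -1.05  2.18  1.89  0.28  0.16] w 0.0328 f 70.0 [-0.6  0.  -1. ]
top D 0.55 lat -0.0031 perp -0.0006 s 0.0441
top E 0.21 lat 0.0664 perp -0.0044 s 0.0007
side C 0.53 lat 0.0653 perp 0.0015 s -0.0004
side D 0.57 lat 0.0020 perp -0.0003 s 0.0399
8 rows t [ 0.0011 -0.      0.0042] a [-0.   -0.25 -0.  ]
```

Request:
{"api": "arm_command", "payload": {
  "plan": [
    {"claw":1,"tx":0.0011,"ty":0,"tz":0.0042,"ax":0,"ay":-0.25,"az":0},
    {"claw":1,"tx":0.0011,"ty":0,"tz":0.0042,"ax":0,"ay":-0.25,"az":0},
    {"claw":1,"tx":0.0011,"ty":0,"tz":0.0042,"ax":0,"ay":-0.25,"az":0},
    {"claw":1,"tx":0.0011,"ty":0,"tz":0.0042,"ax":0,"ay":-0.25,"az":0},
    {"claw":1,"tx":0.0011,"ty":0,"tz":0.0042,"ax":0,"ay":-0.25,"az":0},
    {"claw":1,"tx":0.0011,"ty":0,"tz":0.0042,"ax":0,"ay":-0.25,"az":0},
    {"claw":1,"tx":0.0011,"ty":0,"tz":0.0042,"ax":0,"ay":-0.25,"az":0},
    {"claw":1,"tx":0.0011,"ty":0,"tz":0.0035,"ax":0,"ay":-0.25,"az":0},
    {"claw":1,"tx":0,"ty":0,"tz":0,"ax":0,"ay":0,"az":0},
    {"claw":1,"tx":0,"ty":0,"tz":0,"ax":0,"ay":0,"az":0}
  ]
}}

```text
clock: 51.63
tcp_pos: [0.5323, -0.1277, 0.2341]
orientation: [-0.146, 2.405, 0.058]
contact_force: [-0.3, -0.9, 0.2]
grip_width: 0.0335
gripper_force: 70.0
```

```bash
python3 - <<'E'
from h import *
eye(5); seen(5)
E
```

```text
eye lat 0.0003 perp 0.0001 s 0.0094 pitch 42.0 j [ 1.05  0.76 -1.11  2.17  2.07  0.41  0.07] w 0.0335 f 70.0 [-0.3 -0.9  0.2]
top C 0.79 lat 0.0668 perp -0.0020 s 0.0001
top D 0.74 lat -0.0020 perp 0.0012 s 0.0130
top E 0.33 lat 0.0655 perp -0.0301 s -0.0178
side C 0.66 lat -0.0007 perp -0.0247 s 0.0030
side C 0.45 lat 0.0642 perp 0.0011 s 0.0018
side D 0.73 lat 0.0028 perp -0.0025 s 0.0066
side E 0.28 lat 0.0022 perp 0.0010 s 0.0102
```

Request:
{"api": "arm_command", "payload": {
  "plan": [
    {"claw":0.36,"tx":0,"ty":0,"tz":0,"ax":0,"ay":0,"az":0},
    {"claw":0.36,"tx":0,"ty":0,"tz":0,"ax":0,"ay":0,"az":0},
    {"claw":0.36,"tx":0,"ty":0,"tz":0,"ax":0,"ay":0,"az":0},
    {"claw":0.36,"tx":0,"ty":0,"tz":0,"ax":0,"ay":0,"az":0},
    {"claw":0.36,"tx":0,"ty":0,"tz":-0.005,"ax":0,"ay":0,"az":0},
    {"claw":0.36,"tx":0,"ty":0,"tz":-0.01,"ax":0,"ay":0,"az":0},
    {"claw":0.36,"tx":0,"ty":0,"tz":-0.02,"ax":0,"ay":0,"az":0},
    {"claw":0.36,"tx":0,"ty":0,"tz":-0.03,"ax":0,"ay":0,"az":0},
    {"claw":0.36,"tx":0,"ty":0,"tz":-0.015,"ax":0,"ay":0,"az":0},
    {"claw":0.36,"tx":0,"ty":0,"tz":0,"ax":0,"ay":0,"az":0}
  ]
}}

```text
clock: 53.07
tcp_pos: [0.4779, -0.1343, 0.2956]
orientation: [-0.148, 2.404, 0.052]
contact_force: [0.3, -0.3, -0.6]
grip_width: 0.0549
gripper_force: 0.0
```

```bash
python3 - <<'E'
from h import *
hung()
for c in("top","side"):
  for n in("timer","timer_front","dial_grip"):
    for d in r.tip_of(n,c):
      if d["confidence"]>.3: print(c,n,round(d["confidence"],2),w(c,d["location"]))
f=cv2.imread("pics/last_top.png"); u=pix("top",[.58,-.341,.05]); 
crop=lambda f,u,h:cv2.resize(f[int(u[1])-h:int(u[1])+h,int(u[0])-h:int(u[0])+h],(400,400),interpolation=2)
g=cv2.imread("pics/last_side.png"); v=pix("side",peg(4))
cv2.imwrite("pics/v9.png",np.hstack([crop(f,u,25),crop(g,v,75)])); print(u,v)
E
```

```text
top A 0.67 peg 1 dist mm 2.8
top B 0.65 peg 3 dist mm 3.9
top C 0.79 peg 4 dist mm 4.3
top D 0.52 peg 5 dist mm 5.5
top E 0.82 peg 2 dist mm 2.5
side B 0.59 peg 3 dist mm 4.4
side C 0.49 peg 4 dist mm 5.0
side D 0.74 peg 5 dist mm 4.1
side D 0.51 peg 3 dist mm 27.1
side E 0.73 peg 1 dist mm 29.8
side E 0.45 peg 2 dist mm 3.4
top timer 0.88 [ 0.5798 -0.3396 -0.0019]
top timer 0.47 [0.639  0.1449 0.1165]
top timer_front 0.6 [ 0.5315 -0.3554  0.0208]
top dial_grip 0.66 [ 0.5793 -0.3413  0.0626]
side timer 0.63 [ 0.5843 -0.3428  0.0017]
side timer 0.55 [0.6372 0.0122 0.0941]
side timer_front 0.74 [0.633  0.0726 0.0933]
side timer_front 0.7 [ 0.5346 -0.3642  0.0197]
side dial_grip 0.77 [ 0.5805 -0.3403  0.0602]
side dial_grip 0.45 [0.5682 0.304  0.0739]
side dial_grip 0.31 [ 0.5359 -0.3672  0.0177]
[390.2715 210.0148] [341.0677 193.6085]
```

View pics/v9.png

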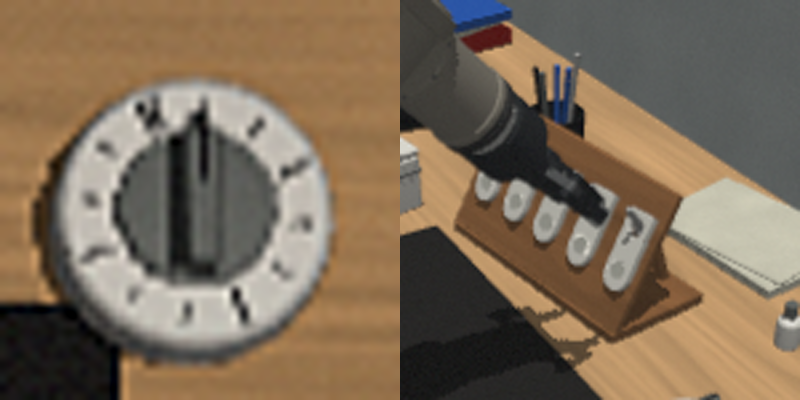

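```bash
python3 - <<'E'
from h import *
im=lambda c:(365+(c[0]+.5)/8-.5,185+(c[1]+.5)/8-.5)
W=lambda c,z:ray("top",im(c),z)
a=lambda v:np.degrees(np.arctan2(v[1],v[0]))
z0,m15,m30,m45=[W(c,.04) for c in((150,115),(295,168),(240,305),(95,252))]
print("yaw from 0-30",a(z0-m30),"from 45-15 (+90)",a(m45-m15)-90, "ctr",(z0+m30)/2,(m15+m45)/2)
b0,b1=W((203,268),.07),W((205,108),.07); print("bar",a(b1-b0),b0,b1)
# bar orientation from gradients: dark side strip edges
f=cv2.imread("pics/last_top.png",0); c=cv2.resize(f[185:235,365:415],None,fx=8,fy=8,interpolation=2)
p,Q,o=pose();print(p,o["joints"])
s=go([.580,-.340,.16],Rt(14),20)
E
python3 -c "
import cv2;f=cv2.imread('pics/last_top.png');cv2.imwrite('pics/v10.png',cv2.resize(f[196:226,375:405],(600,600),interpolation=cv2.INTER_LANCZOS4))"
```

```text
yaw from 0-30 25.297420924393844 from 45-15 (+90) 24.46868715323886 ctr [ 0.58   -0.3382  0.04  ] [ 0.5799 -0.3383  0.04  ]
bar -0.3822182025633411 [ 0.5527 -0.3383  0.07  ] [ 0.6092 -0.3387  0.07  ]
[ 0.4792 -0.1344  0.2939] [ 1.1754  0.5278 -1.1416  2.2483  1.9145  0.2294  0.1224]
20 rows t [-0.0033 -0.011   0.0003] a [-0.13  2.1  -0.34]
```

View pics/v10.png

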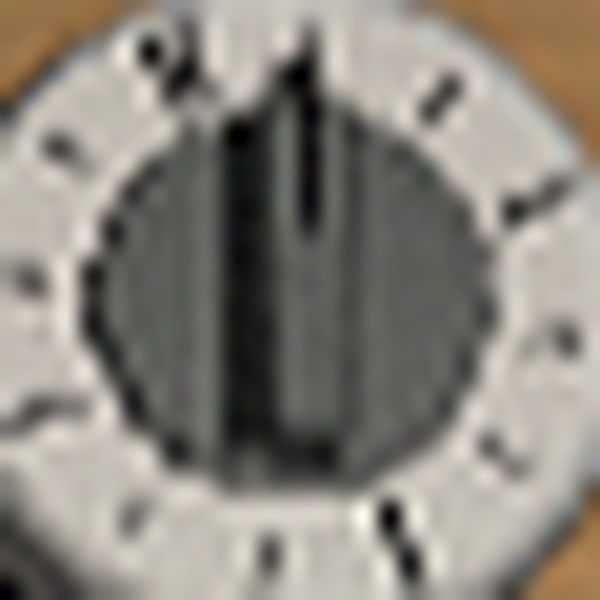

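```bash
python3 - <<'E'
from h import *
s=go([.580,-.3385,.15],Rt(0),20)
E
```

```text
20 rows t [-0.0044 -0.0105  0.0011] a [0.13 2.1  0.33]
```

Request:
{"api": "arm_command", "payload": {
  "plan": [
    {"claw":0.36,"tx":-0.0044,"ty":-0.0105,"tz":0.0011,"ax":0.13,"ay":2.1,"az":0.33},
    {"claw":0.36,"tx":-0.0044,"ty":-0.0105,"tz":0.0011,"ax":0.13,"ay":2.1,"az":0.33},
    {"claw":0.36,"tx":-0.0044,"ty":-0.0105,"tz":0.0011,"ax":0.13,"ay":2.1,"az":0.33},
    {"claw":0.36,"tx":-0.0044,"ty":-0.0105,"tz":0.0011,"ax":0.13,"ay":2.1,"az":0.33},
    {"claw":0.36,"tx":-0.0044,"ty":-0.0105,"tz":0.0011,"ax":0.13,"ay":2.1,"az":0.33},
    {"claw":0.36,"tx":-0.0044,"ty":-0.0105,"tz":0.0011,"ax":0.13,"ay":2.1,"az":0.33},
    {"claw":0.36,"tx":-0.0044,"ty":-0.0105,"tz":0.0011,"ax":0.13,"ay":2.1,"az":0.33},
    {"claw":0.36,"tx":-0.0044,"ty":-0.0105,"tz":0.0011,"ax":0.13,"ay":2.1,"az":0.33},
    {"claw":0.36,"tx":-0.0044,"ty":-0.0105,"tz":0.0011,"ax":0.13,"ay":2.1,"az":0.33},
    {"claw":0.36,"tx":-0.0044,"ty":-0.0105,"tz":0.0011,"ax":0.13,"ay":2.1,"az":0.33}
  ]
}}

```text
clock: 54.8
tcp_pos: [0.5257, -0.2251, 0.306]
orientation: [-0.086, 2.739, 0.027]
contact_force: [0.5, 0.0, 0.0]
grip_width: 0.0546
gripper_force: 0.0
```

Request:
{"api": "arm_command", "payload": {
  "plan": [
    {"claw":0.36,"tx":-0.0044,"ty":-0.0105,"tz":0.0011,"ax":0.13,"ay":2.1,"az":0.33},
    {"claw":0.36,"tx":-0.0044,"ty":-0.0105,"tz":0.0011,"ax":0.13,"ay":2.1,"az":0.33},
    {"claw":0.36,"tx":-0.0044,"ty":-0.0105,"tz":0.0011,"ax":0.13,"ay":2.1,"az":0.33},
    {"claw":0.36,"tx":-0.0044,"ty":-0.0105,"tz":0.0011,"ax":0.13,"ay":2.1,"az":0.33},
    {"claw":0.36,"tx":-0.0044,"ty":-0.0105,"tz":0.0011,"ax":0.13,"ay":2.1,"az":0.33},
    {"claw":0.36,"tx":-0.0044,"ty":-0.0105,"tz":0.0011,"ax":0.13,"ay":2.1,"az":0.33},
    {"claw":0.36,"tx":-0.0044,"ty":-0.0105,"tz":0.0011,"ax":0.13,"ay":2.1,"az":0.33},
    {"claw":0.36,"tx":-0.0044,"ty":-0.0105,"tz":0.0011,"ax":0.13,"ay":2.1,"az":0.33},
    {"claw":0.36,"tx":-0.0044,"ty":-0.0105,"tz":0.0011,"ax":0.13,"ay":2.1,"az":0.33},
    {"claw":0.36,"tx":-0.0044,"ty":-0.0105,"tz":0.0011,"ax":0.13,"ay":2.1,"az":0.33}
  ]
}}

```text
clock: 55.63
tcp_pos: [0.5748, -0.3283, 0.3053]
orientation: [-0.006, 3.107, -0.005]
contact_force: [0.6, -1.2, -0.0]
grip_width: 0.0545
gripper_force: 0.0
```

```bash
python3 - <<'E'
from h import *
hung()
p,Q,o=pose();print(p,o["joints"])
s=go([.580,-.3385,.074],Rt(0),8)
E
```

```text
top A 0.85 peg 1 dist mm 4.5
top A 0.45 peg 3 dist mm 32.7
top B 0.81 peg 3 dist mm 5.8
top B 0.45 peg 4 dist mm 30.2
top B 0.35 peg 2 dist mm 2.6
top C 0.73 peg 4 dist mm 3.2
top D 0.52 peg 3 dist mm 28.2
top D 0.51 peg 5 dist mm 5.8
top E 0.6 peg 2 dist mm 5.8
side A 0.64 peg 1 dist mm 5.0
side B 0.81 peg 3 dist mm 3.6
side C 0.69 peg 4 dist mm 1.9
side D 0.79 peg 5 dist mm 6.6
side E 0.78 peg 2 dist mm 3.5
[ 0.5745 -0.3275  0.3055] [ 1.1314  0.8195 -1.1014  1.6377  0.7899  1.1498  1.4155]
8 rows t [-0.0005 -0.0014  0.0096] a [-0.02  0.27  0.03]
```

Request:
{"api": "arm_command", "payload": {
  "plan": [
    {"claw":0.5,"tx":-0.0005,"ty":-0.0014,"tz":0.0096,"ax":-0.02,"ay":0.27,"az":0.03},
    {"claw":0.5,"tx":-0.0005,"ty":-0.0014,"tz":0.0096,"ax":-0.02,"ay":0.27,"az":0.03},
    {"claw":0.5,"tx":-0.0005,"ty":-0.0014,"tz":0.0096,"ax":-0.02,"ay":0.27,"az":0.03},
    {"claw":0.5,"tx":-0.0005,"ty":-0.0014,"tz":0.0096,"ax":-0.02,"ay":0.27,"az":0.03},
    {"claw":0.5,"tx":-0.0005,"ty":-0.0014,"tz":0.0096,"ax":-0.02,"ay":0.27,"az":0.03},
    {"claw":0.5,"tx":-0.0005,"ty":-0.0014,"tz":0.0096,"ax":-0.02,"ay":0.27,"az":0.03},
    {"claw":0.5,"tx":-0.0005,"ty":-0.0014,"tz":0.0096,"ax":-0.02,"ay":0.27,"az":0.03},
    {"claw":0.5,"tx":-0.0005,"ty":-0.0014,"tz":0.0096,"ax":-0.02,"ay":0.27,"az":0.03},
    {"claw":0.5,"tx":0,"ty":0,"tz":0,"ax":0,"ay":0,"az":0},
    {"claw":0.5,"tx":0,"ty":0,"tz":0,"ax":0,"ay":0,"az":0}
  ]
}}

```text
clock: 57.07
tcp_pos: [0.5802, -0.3389, 0.228]
orientation: [0.0, -3.14, -0.0]
contact_force: [1.0, 0.2, -0.2]
grip_width: 0.0428
gripper_force: 0.0
```

```bash
python3 - <<'E'
from h import *
p,Q,o=pose();print(p+.155*Q[:,2],Q[:,0],o["contact_force"],o["joints"])
s=go([.580,-.3385,.073],Rt(0),4)
r.grab_frame("side")
for n in("timer","dial_grip"):
    for d in r.tip_of(n,"side"):
      if d["confidence"]>.3: print(n,round(d["confidence"],2),w("side",d["location"]))
E
```

```text
[ 0.5799 -0.3389  0.073 ] [-1.     -0.0002  0.0016] [ 0.9507  0.2368 -0.1787] [ 1.0856  0.9155 -1.0225  1.6387  0.8617  1.1014  1.3857]
4 rows t [0.     0.0001 0.    ] a [ 0.   -0.02  0.  ]
timer 0.93 [ 0.5839 -0.3413  0.0021]
dial_grip 0.46 [ 0.5835 -0.3383  0.0621]
```

Request:
{"api": "arm_command", "payload": {
  "plan": [
    {"claw":0.6,"tx":0,"ty":0,"tz":0,"ax":0,"ay":0,"az":0},
    {"claw":0.7,"tx":0,"ty":0,"tz":0,"ax":0,"ay":0,"az":0},
    {"claw":0.75,"tx":0,"ty":0,"tz":0,"ax":0,"ay":0,"az":0},
    {"claw":0.8,"tx":0,"ty":0,"tz":0,"ax":0,"ay":0,"az":0},
    {"claw":0.85,"tx":0,"ty":0,"tz":0,"ax":0,"ay":0,"az":0},
    {"claw":1,"tx":0,"ty":0,"tz":0,"ax":0,"ay":0,"az":0},
    {"claw":1,"tx":0,"ty":0,"tz":0,"ax":0,"ay":0,"az":0},
    {"claw":1,"tx":0,"ty":0,"tz":0,"ax":0,"ay":0,"az":0},
    {"claw":1,"tx":0,"ty":0,"tz":0.0005,"ax":0,"ay":0,"az":0},
    {"claw":1,"tx":0,"ty":0,"tz":0.0005,"ax":0,"ay":0,"az":0}
  ],
  "squeeze": 80
}}

```text
clock: 58.05
tcp_pos: [0.5805, -0.3389, 0.2291]
orientation: [-0.0, -3.141, 0.002]
contact_force: [-5.2, 0.1, 13.4]
grip_width: 0.0112
gripper_force: 81.7
```

```bash
python3 - <<'E'
from h import *
r.grab_frame("side")
p,Q,o=pose();print(p,o["contact_force"],o["moment"],o["grip_width"],o["gripper_force"])
E
```

```text
[ 0.5805 -0.339   0.2292] [-4.6963 -0.6594  9.7518] [-0.0577  0.8699  0.0948] 0.010873599429520554 81.39363169670105
```

Request:
{"api": "arm_command", "payload": {
  "plan": [
    {"claw":1,"tx":0,"ty":0,"tz":0.0003,"ax":0,"ay":0,"az":0},
    {"claw":1,"tx":0,"ty":0,"tz":0,"ax":0,"ay":0,"az":2},
    {"claw":1,"tx":0,"ty":0,"tz":0,"ax":0,"ay":0,"az":4},
    {"claw":1,"tx":0,"ty":0,"tz":0,"ax":0,"ay":0,"az":4},
    {"claw":1,"tx":0,"ty":0,"tz":0,"ax":0,"ay":0,"az":4},
    {"claw":1,"tx":0,"ty":0,"tz":0,"ax":0,"ay":0,"az":4},
    {"claw":1,"tx":0,"ty":0,"tz":0,"ax":0,"ay":0,"az":4},
    {"claw":1,"tx":0,"ty":0,"tz":0,"ax":0,"ay":0,"az":4},
    {"claw":1,"tx":0,"ty":0,"tz":0,"ax":0,"ay":0,"az":4},
    {"claw":1,"tx":0,"ty":0,"tz":0,"ax":0,"ay":0,"az":0}
  ]
}}

```text
clock: 58.93
tcp_pos: [0.5806, -0.3384, 0.2291]
orientation: [0.818, 3.033, -0.002]
contact_force: [-3.4, 1.0, 11.0]
grip_width: 0.0108
gripper_force: 81.5
```

```bash
cat >> h.py <<'E'
def tim():
    for n in("timer","timer_front"):
        r.grab_frame("side")
        for d in r.tip_of(n,"side")[:2]: print(n,round(d["confidence"],2),w("side",d["location"]))
    p,Q,o=pose();print(p,"yaw",np.degrees(np.arctan2(-Q[1,0],-Q[0,0])),"tilt",np.degrees(np.arccos(-Q[2,2])),o["contact_force"],o["moment"],o["grip_width"],o["gripper_force"],o["joints"])
E
python3 - <<'E'
from h import *
tim()
E
```

```text
timer 0.75 [ 0.5862 -0.3395  0.0029]
timer 0.51 [0.6411 0.1395 0.1163]
timer_front 0.85 [ 0.5347 -0.365   0.0212]
[ 0.5806 -0.3384  0.2291] yaw -30.008481713534493 tilt 0.04241371416798054 [-4.1372  2.2235 12.6984] [ 0.308   1.0195 -0.2295] 0.011340806482888608 81.59366011619568 [ 1.0384  0.8659 -0.9304  1.6418  0.7836  1.0475  0.9078]
```

Request:
{"api": "arm_command", "payload": {
  "plan": [
    {"claw":1,"tx":0,"ty":0,"tz":0,"ax":0,"ay":0,"az":4},
    {"claw":1,"tx":0,"ty":0,"tz":0,"ax":0,"ay":0,"az":5},
    {"claw":1,"tx":0,"ty":0,"tz":0,"ax":0,"ay":0,"az":5},
    {"claw":1,"tx":0,"ty":0,"tz":0,"ax":0,"ay":0,"az":5},
    {"claw":1,"tx":0,"ty":0,"tz":0,"ax":0,"ay":0,"az":5},
    {"claw":1,"tx":0,"ty":0,"tz":0,"ax":0,"ay":0,"az":5},
    {"claw":1,"tx":0,"ty":0,"tz":0,"ax":0,"ay":0,"az":5},
    {"claw":1,"tx":0,"ty":0,"tz":0,"ax":0,"ay":0,"az":5},
    {"claw":1,"tx":0,"ty":0,"tz":0,"ax":0,"ay":0,"az":5},
    {"claw":1,"tx":0,"ty":0,"tz":0,"ax":0,"ay":0,"az":0}
  ]
}}

```text
clock: 59.97
tcp_pos: [0.5812, -0.3379, 0.2291]
orientation: [1.894, 2.505, 0.001]
contact_force: [-1.6, 3.2, 10.3]
grip_width: 0.0105
gripper_force: 81.3
```

```bash
python3 - <<'E'
from h import *
tim()
E
```

```text
timer 0.84 [ 0.584  -0.3428  0.0019]
timer 0.72 [ 0.584  -0.3403  0.0614]
timer_front 0.93 [ 0.537  -0.3653  0.0194]
[ 0.5812 -0.3379  0.2291] yaw -73.97603368897748 tilt 0.07654785145531824 [-1.7399  2.0687 11.2401] [ 0.5927  0.465  -0.1355] 0.01084461808586326 81.36550784111023 [ 0.9539  0.8008 -0.7802  1.6475  0.657   0.9725  0.2213]
```

Steady: the timer holds and the press is about 11 N. I will turn further, to about -155°.

Request:
{"api": "arm_command", "payload": {
  "plan": [
    {"claw":1,"tx":0,"ty":0,"tz":0.0001,"ax":0,"ay":0,"az":4},
    {"claw":1,"tx":0,"ty":0,"tz":0,"ax":0,"ay":0,"az":5},
    {"claw":1,"tx":0,"ty":0,"tz":0,"ax":0,"ay":0,"az":5},
    {"claw":1,"tx":0,"ty":0,"tz":0,"ax":0,"ay":0,"az":5},
    {"claw":1,"tx":0,"ty":0,"tz":0,"ax":0,"ay":0,"az":5},
    {"claw":1,"tx":0,"ty":0,"tz":0,"ax":0,"ay":0,"az":5},
    {"claw":1,"tx":0,"ty":0,"tz":0,"ax":0,"ay":0,"az":5},
    {"claw":1,"tx":0,"ty":0,"tz":0,"ax":0,"ay":0,"az":5},
    {"claw":1,"tx":0,"ty":0,"tz":0,"ax":0,"ay":0,"az":5},
    {"claw":1,"tx":0,"ty":0,"tz":0,"ax":0,"ay":0,"az":0}
  ]
}}

```text
clock: 61.0
tcp_pos: [0.5818, -0.3379, 0.2291]
orientation: [2.694, 1.612, 0.004]
contact_force: [0.9, 1.8, 9.4]
grip_width: 0.0109
gripper_force: 81.1
```

Request:
{"api": "arm_command", "payload": {
  "plan": [
    {"claw":1,"tx":0,"ty":0,"tz":0,"ax":0,"ay":0,"az":4},
    {"claw":1,"tx":0,"ty":0,"tz":0,"ax":0,"ay":0,"az":5},
    {"claw":1,"tx":0,"ty":0,"tz":0,"ax":0,"ay":0,"az":5},
    {"claw":1,"tx":0,"ty":0,"tz":0,"ax":0,"ay":0,"az":5},
    {"claw":1,"tx":0,"ty":0,"tz":0,"ax":0,"ay":0,"az":5},
    {"claw":1,"tx":0,"ty":0,"tz":0,"ax":0,"ay":0,"az":5},
    {"claw":1,"tx":0,"ty":0,"tz":0,"ax":0,"ay":0,"az":5},
    {"claw":1,"tx":0,"ty":0,"tz":0,"ax":0,"ay":0,"az":3},
    {"claw":1,"tx":0,"ty":0,"tz":0,"ax":0,"ay":0,"az":0},
    {"claw":1,"tx":0,"ty":0,"tz":0,"ax":0,"ay":0,"az":0}
  ]
}}

```text
clock: 61.83
tcp_pos: [0.5821, -0.3384, 0.2292]
orientation: [3.065, 0.68, 0.006]
contact_force: [2.3, 1.7, 7.3]
grip_width: 0.0108
gripper_force: 80.9
```

```bash
python3 - <<'E'
from h import *
tim()
E
```

```text
timer 0.8 [ 0.5847 -0.3422  0.0041]
timer 0.74 [ 0.5365 -0.3624  0.0224]
timer_front 0.78 [ 0.5326 -0.3627  0.0195]
timer_front 0.37 [0.6397 0.1373 0.1177]
[ 0.5821 -0.3384  0.2292] yaw -154.9762806177055 tilt 0.26166479153211913 [1.7312 1.5469 7.9401] [ 0.2531 -0.3977 -0.1898] 0.011012610874264028 80.92914462089539 [ 0.7564  0.7097 -0.4668  1.6609  0.3957  0.8616 -1.007 ]
```

Request:
{"api": "arm_command", "payload": {
  "plan": [
    {"claw":0.5,"tx":0,"ty":0,"tz":0,"ax":0,"ay":0,"az":0},
    {"claw":0.5,"tx":0,"ty":0,"tz":0,"ax":0,"ay":0,"az":0},
    {"claw":0.5,"tx":0,"ty":0,"tz":0,"ax":0,"ay":0,"az":0},
    {"claw":0.5,"tx":0,"ty":0,"tz":0,"ax":0,"ay":0,"az":0},
    {"claw":0.5,"tx":0,"ty":0,"tz":-0.01,"ax":0,"ay":0,"az":0},
    {"claw":0.5,"tx":0,"ty":0,"tz":-0.02,"ax":0,"ay":0,"az":0},
    {"claw":0.5,"tx":0,"ty":0,"tz":-0.03,"ax":0,"ay":0,"az":0},
    {"claw":0.5,"tx":0,"ty":0,"tz":-0.03,"ax":0,"ay":0,"az":0},
    {"claw":0.5,"tx":0,"ty":0,"tz":-0.03,"ax":0,"ay":0,"az":0},
    {"claw":0.5,"tx":0,"ty":0,"tz":-0.01,"ax":0,"ay":0,"az":0}
  ]
}}

```text
clock: 62.87
tcp_pos: [0.5815, -0.339, 0.3632]
orientation: [3.062, 0.679, 0.008]
contact_force: [0.7, 0.8, 1.5]
grip_width: 0.0425
gripper_force: 0.0
```

Request:
{"api": "arm_command", "payload": {
  "plan": [
    {"claw":0.5,"tx":0,"ty":-0.0223,"tz":0,"ax":0,"ay":0,"az":0},
    {"claw":0.5,"tx":0,"ty":-0.0223,"tz":0,"ax":0,"ay":0,"az":0},
    {"claw":0.5,"tx":0,"ty":-0.0223,"tz":0,"ax":0,"ay":0,"az":0},
    {"claw":0.5,"tx":0,"ty":-0.0223,"tz":0,"ax":0,"ay":0,"az":0},
    {"claw":0.5,"tx":0,"ty":-0.0223,"tz":0,"ax":0,"ay":0,"az":0},
    {"claw":0.5,"tx":0,"ty":-0.0223,"tz":0,"ax":0,"ay":0,"az":0},
    {"claw":0.5,"tx":0,"ty":-0.0223,"tz":0,"ax":0,"ay":0,"az":0},
    {"claw":0.5,"tx":0,"ty":-0.0223,"tz":0,"ax":0,"ay":0,"az":0},
    {"claw":0.5,"tx":0,"ty":-0.0223,"tz":0,"ax":0,"ay":0,"az":0},
    {"claw":0.5,"tx":0,"ty":0,"tz":0,"ax":0,"ay":0,"az":0}
  ]
}}

```text
clock: 63.7
tcp_pos: [0.494, -0.1527, 0.3575]
orientation: [-3.064, -0.688, 0.003]
contact_force: [0.0, 0.5, -0.4]
grip_width: 0.0426
gripper_force: 0.0
```

```bash
python3 - <<'E'
from h import *
hung()
for d in r.tip_of("timer_front","side")+r.tip_of("timer","side"): print(round(d["confidence"],2),w("side",d["location"]))
f=cv2.imread("pics/last_top.png");g=cv2.imread("pics/last_side.png")
cv2.imwrite("pics/v11.png",np.hstack([cv2.resize(f[196:226,375:405],(480,480),interpolation=4),cv2.resize(g[130:330,220:420],(320,320)).repeat(1,0) if 0 else cv2.copyMakeBorder(cv2.resize(g[120:320,220:420],(320,320),interpolation=2),0,160,0,0,0)]))
E
```

```text
top A 0.89 peg 1 dist mm 3.1
top B 0.83 peg 3 dist mm 6.5
top B 0.56 peg 1 dist mm 2.3
top C 0.61 peg 4 dist mm 2.5
top C 0.49 peg 5 dist mm 33.1
top D 0.48 peg 4 dist mm 3.4
top D 0.45 peg 5 dist mm 5.9
top E 0.58 peg 2 dist mm 4.1
side D 0.78 peg 5 dist mm 5.4
side E 0.46 peg 2 dist mm 2.5
0.8 [ 0.5346 -0.3663  0.0215]
0.54 [ 0.6472 -0.0491  0.0907]
0.66 [ 0.5866 -0.3399  0.001 ]
0.28 [ 0.6648 -0.051   0.1225]
```

View pics/v11.png

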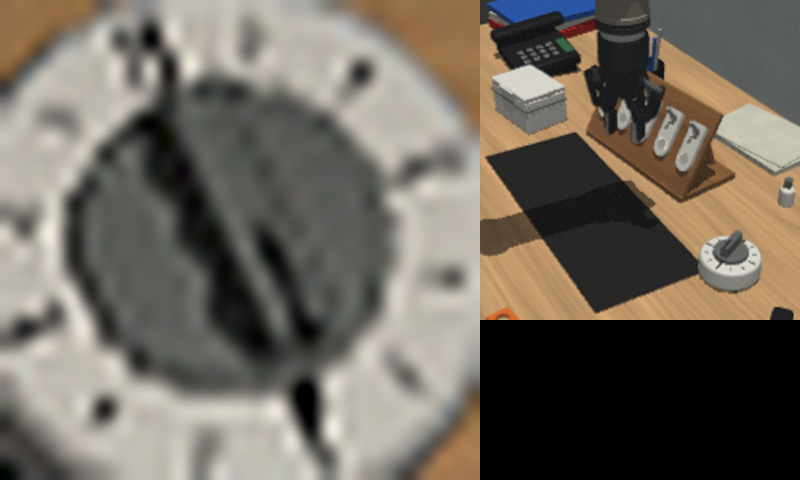

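```bash
python3 - <<'E'
from h import *
im=lambda c:(375+(c[0]+.5)/16-.5,196+(c[1]+.5)/16-.5)
W=lambda c,z:ray("top",im(c),z)
a=lambda v:np.degrees(np.arctan2(v[1],v[0]))
z0,m15,m30,m45=[W(c,.04) for c in((153,58),(428,168),(310,425),(35,325))]
print(a(z0-m30),a(m45-m15)-90,(z0+m30)/2)
for p,q in(((265,235),(318,340)),((175,110),(300,350))): print("pointer",a(W(q,.07)-W(p,.07)), )
f=cv2.imread("pics/last_top.png").astype(int);g=cv2.imread("pics/top0.png").astype(int)
E
```

```text
23.119236351593425 23.456366635491918 [ 0.5806 -0.3384  0.04  ]
pointer -153.305886229472
pointer -152.5530883418283
```

```bash
python3 -c "
from bench import r
print(r.hand_in())"
```

```text
the job is handed in; nothing more can be done
None
```

The job is handed in: all five tags hang on their own pegs, the lid is shut, and the dial sits at about 29.5 minutes by my camera measurement. The timer did not move more than the cameras can resolve, and the simulator returned no verdict.

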